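# Grip a battery cell in the ratchet clamp

### The job

Lay the thick battery cell lengthwise in the bench clamp's cradle, between the jaw and the end stop, and let go of it. Then turn the clamp's knob clockwise (seen from above) until the jaw grips the cell against the stop and the pawl has dropped behind the very next tooth, so that the cell stays gripped when you let go; do not wind on to a further tooth, which would dent the cell. Leave the other things where they lie.

Things in the scene. Friction and masses are not known exactly. Their poses are not given: they have to be found in the camera images.
- clamp: Small bench clamp fixed on the 3 mm thick mat. Steel base plate 100 (x) x 220 (y) x 12 mm; origin at the centre of its underside, z up. Clamping runs along y: at the -y end the knob, then the sliding jaw, the cradle and at the +y end the fixed end stop (block 40 wide, 20 thick, top 60 mm above the underside), whose face is set at y = 58 to 69 mm, new each time, not reported.
- cradle (a point): Where the cell's middle goes: clamp x = 0, y = 30, 44 mm above the underside (axes as the clamp). The cradle is two parallel 6 mm bars along y, axes at x = -8 and +8 mm, 30 mm above the underside, y = -22 to 98; a thick cell on both has its axis 44 mm above the underside. The sides are free for fingers down to the base plate, 12 mm above the underside.
- jaw_open (a point): Centre of the jaw pad's face when fully open (clamp x = 0, y = 0, 44 mm up; this point does not move). Pad 30 mm wide, jaw top at 61 mm; moves 16 mm to +y per rad of knob and slides the cell along the rails to the stop. Then the pad gives on its spring, preloaded to 9 N: the squeeze is 9 N at the bite and grows 1.8 N per mm (29 N per rad of knob).
- knob_grip (a point): Middle of the round black fluted grip of the clamp's knob, on its upright axis (clamp x = 0, y = -65, 58 mm above the underside). Grip 40 mm in diameter, from 44 to 70 mm above the underside; can be pinched from above at any yaw. Below it a 64 mm wide steel ratchet wheel, top 30 mm above the underside, with a sprung pawl at its +x side.
- knob (a joint): Knob angle, rad: 0 jaw open, grows clockwise from above (closes), to 2.2. Friction 0.03 N m while slack; at the bite a step of 0.14 N m more, then 0.46 N m per rad. The 24-tooth ratchet turns clockwise only: the pawl drops behind a tooth at -0.012 + 0.262 n; let go under load, the knob springs back to the last tooth passed. Go 0.03 rad past a tooth to be sure that the pawl has dropped.
- cell_mid (a point): Centre of the thick battery cell (on its axis at mid-length).
- cell: The thick battery cell in a plain purple sleeve: cylinder of 26 mm diameter and 50 mm length, about 75 g, lying on the mat (top 3 mm above the table) at the start; its y axis is the cylinder's axis, origin 13 mm off the axis at mid-length. Either end may face either way.
- thin_cell: Thin battery cell, cylinder of 14 mm diameter and 50 mm length, lying about; to be left alone.
- motor: Small bare metal motor can, cylinder of 24 mm diameter and 36 mm length with a short shaft, lying about; to be left alone.
- driver: Screwdriver, lying about; to be left alone.
- flux: Small lidded jar, 44 mm diameter, 45 mm high, lying about; to be left alone.
- shell: Grey half shell of a shaver's body, an open tray 135 x 46 x 20 mm, lying about; to be left alone.
- spool: Grey spool, 56 mm diameter, 34 mm high, lying about; to be left alone.
Things that resemble listed ones, but are neither listed nor needed, are in the scene too. Leave any green or pink look-alike of the cell alone.

How it is judged:
By the outcome, as a careful person would: the job done as asked, in the order asked, and still so for the second after the job is handed in, with the robot touching nothing.
It also fails if it takes over 58 s, if anything falls off the work surface, if the arm or the gripper's body presses on something with over 40 N, if the wrist force passes 120 N, or if a joint passes its speed limit or range.

### The arm

A 7-joint arm with a two-finger parallel gripper is mounted at the origin on the work surface. World frame = base frame: x ahead of the robot, y to its left, z up, the work surface at z = 0. Lengths are in m, angles in rad, forces in N, time in s.
With the tool pointing down it reaches from about 0.4 to 0.85 m from the base axis. Payload 10.4 kg.
Tool frame: the origin (TCP) lies at the very end of the fingers, on their centre line; the grasp point (between the pads) lies 19 mm behind it; z points along the fingers, y is the direction in which the jaws open and shut (so a half turn about z gives the same grasp; the last joint's range is limited). The gripper opens to 87 mm and grips with 3 to 60 N. Pads are 19 mm wide; open, the fingers measure 117 mm over their backs; the gripper's body (75 mm by 190 mm) begins 51 mm behind the grasp point.
Start: joints at [1.303, 0.332, -0.065, 1.46, 0.022, 1.35, -0.088], TCP at [0.151, -0.606, 0.223] pointing down, gripper open.
Joint ranges: [-2.6, 2.6], [-0.5, 2.12], [-1.47, 1.34], [0.16, 2.42], [-1.27, 4.41], [0.06, 2.06], [-2.6, 2.6]. Speed limits (rad/s): [2.22, 2.22, 2.79, 2.79, 3.14, 3.14, 3.14].

### API

Orientations are given as a unit quaternion [w, x, y, z].
In Python, from station import get_state, cams, job gives the robot as it stands.
- The arm moves only by the shell command python3 -m pendant 'ROWS' [OPENING] [FORCE]. ROWS is text: rows parted by semicolons, each of 6 numbers parted by spaces: the shift along the tool's x, y, z in cm, then the turn, a rotation vector about the tool's x, y, z in units of 5 degrees (1.0 is 5 degrees). A call has exactly 5 rows; each row shifts and turns the commanded pose from where the row before left it, along the tool's axes as they then stand; what a row does not reach is not made up. A row lasts 1/10 s, in which the tool goes at most 50 mm and 8.59 degrees, less where a joint would pass 70% of its speed; a pose out of reach is approached as far as the arm can. A call is refused whole if a number of a shift passes 5 or a number of a turn 1, either way. A call with a gripper value outside its range is refused whole. OPENING is the opening, from 0 (shut) to 1 (fully open), set as the call begins (- or left out, the last holds). The fingers move at their own pace and stop on an object; FORCE is the grip in N (left out, the last holds). Time passes only in rows, so rows that do not move let the fingers close, or fill a call up. It gives the time, the measured TCP pose, the force and the opening at its end, in the units of the state.
- get_state(): the state, without advancing time (a new reading comes with each control period).
- cams.snapshot(name): name is "side" or "top" or "wrist"; returns the picture (480x640x3 uint8, red, green, blue); there is no depth.
- cams.camera_model(name): a dict with "K" (3x3 intrinsics, pixels), "R" (3x3) and "t" (3): a world point X has camera coordinates R X + t; the wrist camera has in their place "hand_eye" (4x4, takes a point from camera to tool coordinates, whose origin is the TCP and whose axes are the flange's). Camera axes: x right, y down, z forward; pixel columns grow to the right and rows downward; lengths in m; the calibration is good to about 2 mm. A picture is of the moment at which its call begins: read the wrist's pose just before it. camera_model takes no time and is no camera call.
- job.finish_job(): hands the job in, once; it reports no verdict.
The state is a dict: "time": time; "joint_pos": joint angles; "joint_velocities": joint speeds; "effort": joint torques, N m; "position": TCP position; "ee_rot": TCP orientation; "force": force on the tool from outside, world axes, zero at the start; "wrist_torque": the same for the moment, N m; "opening": finger opening in m.
Only numpy, scipy, OpenCV 4.12 (cv2) and the standard library are available. Lean on these libraries where they do the work, as an engineer would, in place of code of your own. Each camera call takes 0.05 s, during which the arm holds its last target.

## Working session

There is one attempt and no reset: what is moved stays moved. The work goes in short steps, Python scripts to look and compute and a shell command to move; the robot and the scene stay as the last step left them, time stands still between calls to the robot, and variables do not carry over. Pictures are saved under pics/ and viewed, and the job is handed in when it is done.

```bash
ls; mkdir -p pics
python3 - <<'E'
from station import get_state, cams, job
import cv2
s=get_state()
for k in s: print(k,s[k])
for n in ("side","top","wrist"):
    im=cams.snapshot(n); cv2.imwrite(f"pics/{n}0.png",im[:,:,::-1]); 
    m=cams.camera_model(n); print(n,m)
E
```

```text
pics
time 0.0
joint_pos [ 1.30339388  0.33286182 -0.06466665  1.46093826  0.02160732  1.34991165
 -0.08849237]
joint_velocities [-1.56924613e-04  1.06689527e-03  1.22573159e-03 -1.59661300e-03
 -1.35754761e-03 -7.84868564e-04  3.43736379e-05]
effort [ 1.47778819e-04 -6.23255754e+01  2.46335648e-02 -3.89891589e+01
 -6.15040166e-02  3.98634619e-02  1.65553897e-04]
position [ 0.15135538 -0.60599454  0.2217616 ]
ee_rot [-7.00070091e-04  9.92518150e-01  1.22095107e-01 -1.28848369e-04]
force [-0.36651797  0.66968222 -1.23761593]
wrist_torque [-0.02171869  0.01498799  0.02588067]
opening 0.08728356791658685
side {'K': array([[448.58819819,   0.        , 321.29718849],
       [  0.        , 448.58819819, 227.08695015],
       [  0.        ,   0.        ,   1.        ]]), 'R': array([[-0.82406974, -0.56647961, -0.00315013],
       [-0.40064266,  0.58673658, -0.7037227 ],
       [ 0.40049285, -0.57865451, -0.71046776]]), 't': array([0.49041795, 0.31155847, 0.59723207])}
top {'K': array([[473.34486038,   0.        , 318.57569972],
       [  0.        , 473.34486038, 244.88048055],
       [  0.        ,   0.        ,   1.        ]]), 'R': array([[ 0.02897322, -0.99957357,  0.00363692],
       [-0.98423671, -0.02916335, -0.1744351 ],
       [ 0.17446678,  0.00147435, -0.98466196]]), 't': array([-0.04959588,  0.58869446,  1.07433212])}
wrist {'K': array([[389.82953819,   0.        , 319.64552121],
       [  0.        , 389.82953819, 235.35188335],
       [  0.        ,   0.        ,   1.        ]]), 'hand_eye': array([[-8.81916585e-05, -9.66832563e-01, -2.55411017e-01,
         6.93636497e-02],
       [ 9.99999987e-01, -1.19653582e-04,  1.07643447e-04,
         5.12615625e-04],
       [-1.34634033e-04, -2.55411005e-01,  9.66832561e-01,
        -1.61478807e-01],
       [ 0.00000000e+00,  0.00000000e+00,  0.00000000e+00,
         1.00000000e+00]])}
```

View pics/top0.png

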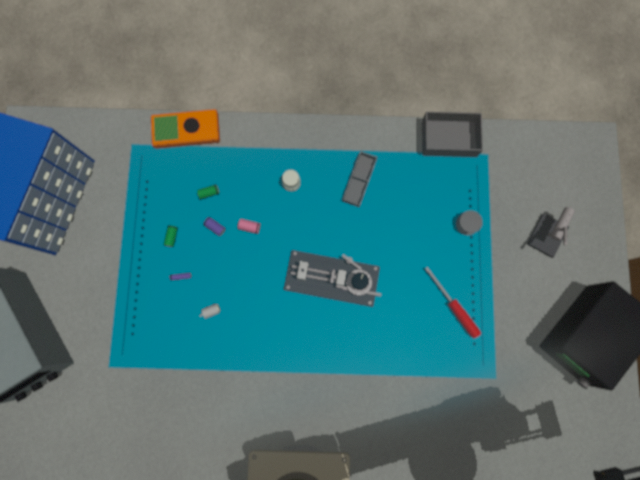

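View pics/side0.png

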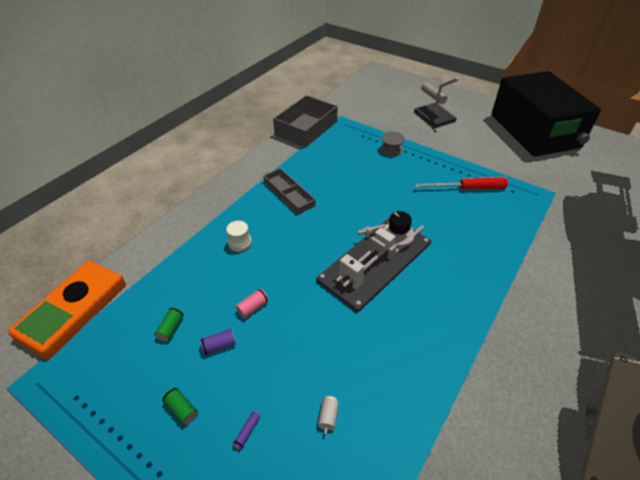

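View pics/wrist0.png

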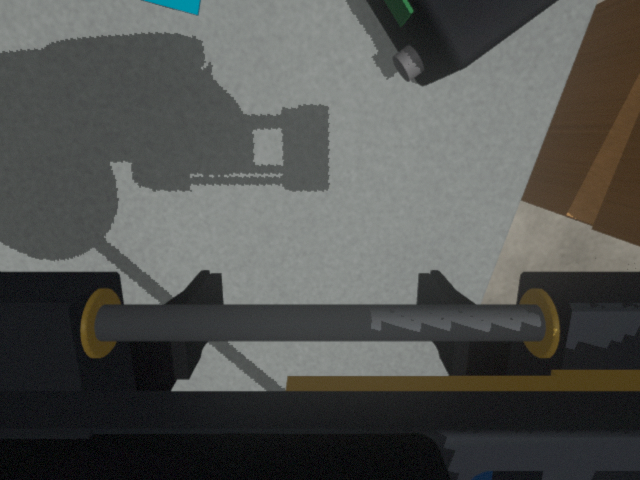

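The top view shows the thick purple cell at about (214,226). The look-alikes are pink at (248,226) and green at (207,191) and (171,236). The thin purple cell is at (180,276). The clamp is centred near (332,278), with the knob at the right (360,283) and the stop at the left (300,270).

```bash
cat > h.py <<'E'
import numpy as np, cv2
from station import get_state, cams
from scipy.spatial.transform import Rotation as Rn
def q2R(q): return Rn.from_quat([q[1],q[2],q[3],q[0]]).as_matrix()
def cam(n,s=None):
    m=cams.camera_model(n)
    if n!="wrist": return m["K"],np.array(m["R"]),np.array(m["t"])
    s=s or get_state(); H=np.eye(4); H[:3,:3]=q2R(s["ee_rot"]); H[:3,3]=s["position"]
    T=np.linalg.inv(H@m["hand_eye"]); return m["K"],T[:3,:3],T[:3,3]
def cast(c,uv,z):
    K,R,t=c; uv=np.atleast_2d(np.asarray(uv,float))
    d=(np.linalg.inv(K)@np.c_[uv,np.ones(len(uv))].T).T@R; o=-R.T@t
    return o+d*((z-o[2])/d[:,2])[:,None]
def proj(c,X):
    K,R,t=c; X=np.atleast_2d(X); p=(K@(R@X.T+t[:,None])).T; return p[:,:2]/p[:,2:]
def snap(n,f):
    s=get_state(); im=cams.snapshot(n)[:,:,::-1].copy(); cv2.imwrite("pics/"+f,im); return im,cam(n,s)
def toolyaw(s):
    R=q2R(s["ee_rot"]); return R
E
python3 - <<'E'
from h import *
for n in("top","side"):
    im=cv2.imread(f"pics/{n}0.png"); c=cam(n)
    hsv=cv2.cvtColor(im,cv2.COLOR_BGR2HSV)
    m=cv2.inRange(hsv,(125,80,40),(160,255,255))
    for k in cv2.findContours(m,cv2.RETR_EXTERNAL,cv2.CHAIN_APPROX_NONE)[0]:
        if cv2.contourArea(k)>20:
            r=cv2.minAreaRect(k); b=cv2.boxPoints(r); 
            e=[(b[i]+b[(i+1)%4])/2 for i in range(4)]
            print(n,r,cast(c,[r[0]],.016)[0].round(4),cast(c,e,.016)[:,:2].round(4).tolist())
    m=cv2.inRange(hsv,(0,0,0),(180,255,255))
im=cv2.imread("pics/top0.png"); cv2.imwrite("pics/z0.png",cv2.resize(im[230:320,265:400],None,fx=5.5,fy=5.5,interpolation=cv2.INTER_CUBIC))
im=cv2.imread("pics/side0.png"); cv2.imwrite("pics/z1.png",cv2.resize(im[200:320,300:450],None,fx=5,fy=5,interpolation=cv2.INTER_CUBIC))
E
```

```text
top ((213.70945739746094, 226.0067596435547), (17.20465087890625, 6.626115798950195), 35.53767776489258) [0.6359 0.2282 0.016 ] [[0.648, 0.2463], [0.6429, 0.2239], [0.6238, 0.2101], [0.629, 0.2324]]
side ((246.691162109375, 429.51470947265625), (8.574928283691406, 38.587181091308594), 30.963754653930664) [0.5082 0.3061 0.016 ] [[0.5143, 0.3067], [0.5117, 0.2812], [0.5021, 0.3055], [0.5049, 0.3298]]
side ((217.15000915527344, 341.4499816894531), (14.862704277038574, 32.25522994995117), 71.56504821777344) [0.6362 0.2301 0.016 ] [[0.6482, 0.2229], [0.6225, 0.2096], [0.6246, 0.237], [0.6497, 0.2501]]
```

View pics/z0.png

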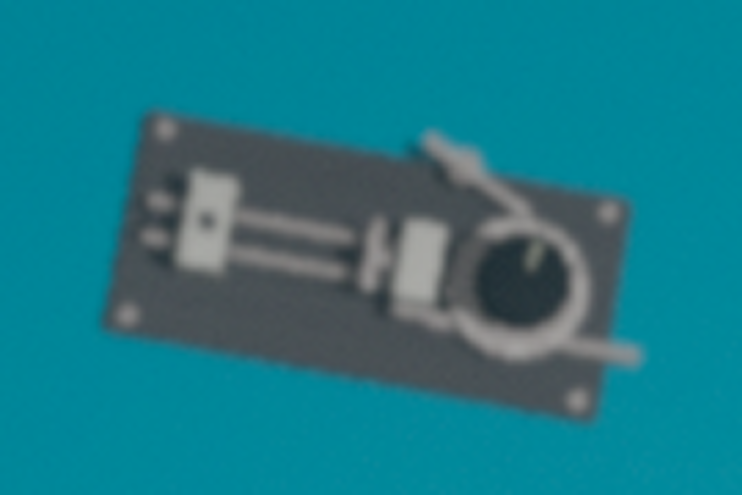

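View pics/z1.png

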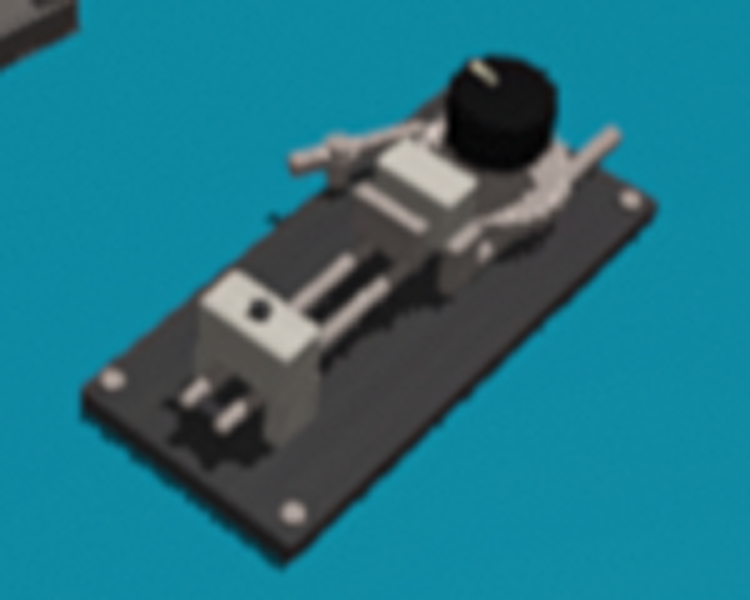

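Run:
```python
from h import *
c=cam("top")
p=np.array([(150,110),(630,205),(600,420),(105,325)])/5.5+[265,230]-.4
P=cast(c,p,.015); print(P.round(4)); o=P.mean(0); yv=((P[0]+P[3])-(P[1]+P[2]))/2; print("clamp o",o,"len",np.linalg.norm(yv),np.degrees(np.arctan2(yv[1],yv[0]))-90)
# by hull mask
im=cv2.imread("pics/top0.png"); hsv=cv2.cvtColor(im,cv2.COLOR_BGR2HSV)
m=(hsv[:,:,1]<110).astype(np.uint8)*255; m[:, :270]=0;m[:,400:]=0;m[:235]=0;m[:,:]=m; m[320:]=0
k=max(cv2.findContours(m,cv2.RETR_EXTERNAL,cv2.CHAIN_APPROX_NONE)[0],key=cv2.contourArea)
r=cv2.minAreaRect(k);print(r,cast(c,[r[0]],.01))
k=np.array([[-.065]]);s=get_state(); print(q2R(s["ee_rot"]).round(3))
```

```text
[[ 0.5827  0.0329  0.015 ]
 [ 0.5463 -0.1815  0.015 ]
 [ 0.4513 -0.1691  0.015 ]
 [ 0.4864  0.0489  0.015 ]]
clamp o [ 0.51667935 -0.06719957  0.015     ] len 0.21912327893835923 -9.39181575120979
((334.97174072265625, 275.65093994140625), (95.64574432373047, 45.51926803588867), 10.619654655456543) [[ 0.52224034 -0.07448491  0.01      ]]
[[ 0.97   0.242 -0.   ]
 [ 0.242 -0.97   0.001]
 [-0.    -0.001 -1.   ]]
```

```bash
cat >> h.py <<'E'
def plan(p,yaw,n,pre=1):
    """rows (tool axes) to reach p with tool down, tool x at yaw deg"""
    s=get_state(); R=q2R(s["ee_rot"]); p0=np.array(s["position"]); y=np.radians(yaw)
    Rt=np.array([[np.cos(y),np.sin(y),0],[np.sin(y),-np.cos(y),0],[0,0,-1]])
    w=Rn.from_matrix(R.T@Rt).as_rotvec(); d=(np.array(p)-p0)/n
    print("from",p0.round(4),"yaw",np.degrees(np.arctan2(R[1,0],R[0,0])).round(2),"turn tot deg",np.degrees(w).round(2))
    out=[]
    for i in range(n):
        Ri=R@Rn.from_rotvec(w*i/n).as_matrix(); r=np.r_[Ri.T@d*100,np.degrees(w)/n/5]; out.append(r); print((r.round(2)+0.0).tolist())
E
python3 -c "
from h import *
plan([.517,-.067,.25],80.6,15)"
```

```text
from [ 0.1514 -0.6061  0.222 ] yaw 14.02 turn tot deg [-5.000e-02 -3.000e-02 -6.658e+01]
[3.24, -2.9, -0.18, 0.0, 0.0, -0.89]
[3.45, -2.64, -0.18, 0.0, 0.0, -0.89]
[3.64, -2.36, -0.18, 0.0, 0.0, -0.89]
[3.82, -2.07, -0.19, 0.0, 0.0, -0.89]
[3.96, -1.77, -0.19, 0.0, 0.0, -0.89]
[4.09, -1.46, -0.19, 0.0, 0.0, -0.89]
[4.19, -1.14, -0.19, 0.0, 0.0, -0.89]
[4.27, -0.81, -0.19, 0.0, 0.0, -0.89]
[4.32, -0.48, -0.19, 0.0, 0.0, -0.89]
[4.34, -0.14, -0.19, 0.0, 0.0, -0.89]
[4.34, 0.19, -0.19, 0.0, 0.0, -0.89]
[4.31, 0.53, -0.19, 0.0, 0.0, -0.89]
[4.26, 0.86, -0.19, 0.0, 0.0, -0.89]
[4.18, 1.19, -0.19, 0.0, 0.0, -0.89]
[4.07, 1.51, -0.19, 0.0, 0.0, -0.89]
```

```bash
python3 -m pendant '3.2 -2.9 -0.2 0 0 -0.9; 3.5 -2.6 -0.2 0 0 -0.9; 3.6 -2.4 -0.2 0 0 -0.9; 3.8 -2.1 -0.2 0 0 -0.9; 4 -1.8 -0.2 0 0 -0.9' 1 && python3 -m pendant '4.1 -1.5 -0.2 0 0 -0.9; 4.2 -1.1 -0.2 0 0 -0.9; 4.3 -0.8 -0.2 0 0 -0.9; 4.3 -0.5 -0.2 0 0 -0.9; 4.3 -0.1 -0.2 0 0 -0.9' && python3 -c "
from h import *
plan([.517,-.067,.25],80.6,5)"
```

```text
time: 0.65
position: [0.2731, -0.4243, 0.2325]
ee_rot: [0.0, 0.949, 0.315, -0.0]
force: [-0.1, -0.5, -0.2]
opening: 0.0871
time: 1.15
position: [0.3939, -0.2438, 0.2427]
ee_rot: [0.0, 0.869, 0.494, -0.0]
force: [1.0, -0.3, 1.1]
opening: 0.0873
from [ 0.3939 -0.2438  0.2427] yaw 59.21 turn tot deg [ 1.000e-02  3.000e-02 -2.139e+01]
[4.3, 0.3, -0.15, 0.0, 0.0, -0.86]
[4.26, 0.62, -0.15, 0.0, 0.0, -0.86]
[4.21, 0.94, -0.15, 0.0, 0.0, -0.86]
[4.12, 1.25, -0.15, 0.0, 0.0, -0.86]
[4.02, 1.56, -0.15, 0.0, 0.0, -0.86]
```

```bash
python3 -m pendant '4.3 0.3 -0.1 0 0 -0.8; 4.2 0.6 -0.2 0 0 -0.8; 4.1 0.9 -0.1 0 0 -0.8; 4 1.2 -0.1 0 0 -0.8; 3.9 1.5 -0.1 0 0 -0.8'
python3 - <<'E'
from h import *
im,c=snap("wrist","w1.png"); 
s=get_state(); print(s["position"], s["joint_pos"])
plan([.517,-.067,.25],80.6,5)
E
```

```text
time: 1.65
position: [0.5163, -0.0721, 0.2486]
ee_rot: [0.0, 0.771, 0.637, -0.0]
force: [1.7, -0.4, -0.1]
opening: 0.087
[ 0.51903444 -0.06522876  0.24879689] [ 0.66779045  0.14764728 -0.68606042  1.66066682  0.09237878  1.36502045
 -0.20931205]
from [ 0.519  -0.0652  0.2488] yaw 79.82 turn tot deg [ 0.09 -0.19 -0.78]
[-0.04, -0.03, -0.02, 0.0, -0.01, -0.03]
[-0.04, -0.03, -0.02, 0.0, -0.01, -0.03]
[-0.04, -0.03, -0.02, 0.0, -0.01, -0.03]
[-0.04, -0.03, -0.02, 0.0, -0.01, -0.03]
[-0.04, -0.03, -0.02, 0.0, -0.01, -0.03]
```

View pics/w1.png

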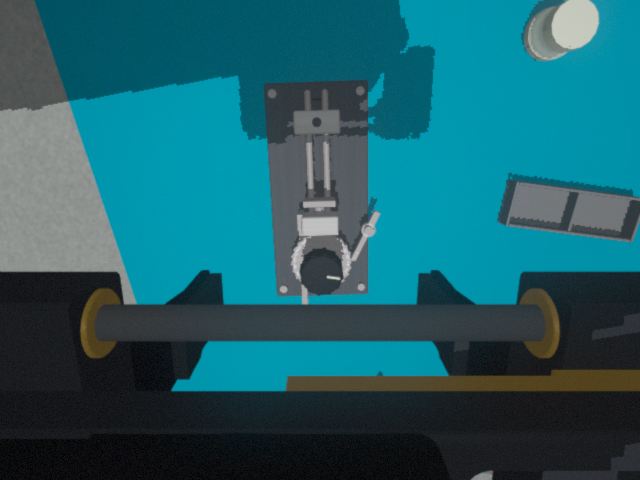

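The wrist view shows the clamp upright: stop at (317,122), rails to (318,195), pad at (320,203), knob at (321,272), base plate corners near (265,83), (367,80), (277,295), (367,293). The arm was still settling, so I'll take another picture and measure from that.

Run:
```python
from h import *
im,c=snap("wrist","w2.png")
cv2.imwrite("pics/w2z.png",cv2.resize(im[70:305,240:400],None,fx=2.5,fy=2.5,interpolation=cv2.INTER_CUBIC))
hsv=cv2.cvtColor(im,cv2.COLOR_BGR2HSV)
m=(hsv[:,:,1]<110).astype(np.uint8)*255; m[:,:225]=0;m[:,420:]=0;m[300:]=0
k=max(cv2.findContours(m,cv2.RETR_EXTERNAL,cv2.CHAIN_APPROX_NONE)[0],key=cv2.contourArea)
m2=cv2.morphologyEx(cv2.drawContours(m*0,[k],-1,255,-1),cv2.MORPH_OPEN,np.ones((25,25)))
k=max(cv2.findContours(m2,cv2.RETR_EXTERNAL,cv2.CHAIN_APPROX_NONE)[0],key=cv2.contourArea)
a=cv2.approxPolyDP(k,6,True)[:,0]; print(a.tolist()); print(cast(c,a,.015).round(4).tolist())
s=get_state();print(s["time"],s["position"])
```

```text
[[266, 92], [275, 299], [364, 299], [366, 91]]
[[0.4878, 0.0492, 0.015], [0.4524, -0.1616, 0.015], [0.5484, -0.1789, 0.015], [0.5821, 0.0332, 0.015]]
1.75 [ 0.51763718 -0.06760451  0.24858287]
```

View pics/w2z.png

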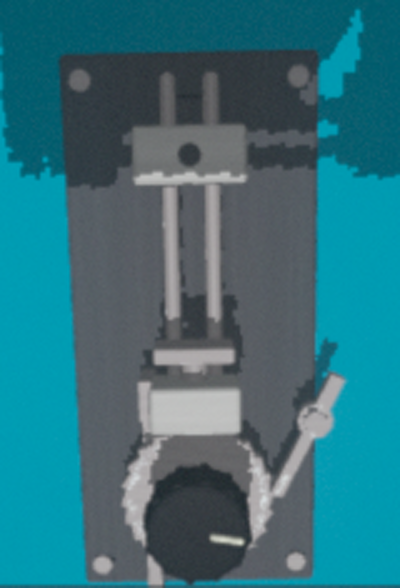

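Run:
```python
from h import *
s=get_state(); c=cam("wrist",s)
f=lambda L:(np.array(L,float)/2.5+[240,70]-.3)
S=cast(c,f([(79,80),(298,76),(296,562),(103,565)]),.0155);print(S.round(4).tolist())
o=S.mean(0);yv=(S[0]+S[1]-S[2]-S[3])/2;a=np.arctan2(yv[1],yv[0]);print(o,np.linalg.norm(yv),"clamp yaw",np.degrees(a)-90)
ey=np.array([np.cos(a),np.sin(a)]);ex=np.array([ey[1],-ey[0]])
def loc(L,z):
    P=cast(c,f(L),z)[:,:2]-o[:2]; return np.c_[P@ex,P@ey].round(4).tolist()
print("stop top front", loc([(135,178),(247,176)],.063)," back",loc([(135,128),(245,126)],.063))
print("stop btm front lit", loc([(135,185),(247,183)],.063))
print("pad top far/near",loc([(155,348),(235,348),(155,363),(235,363)],.064))
print("knob",loc([(197,520)],.073))
print("rails",loc([(172,250),(213,250)],.036))
for n,L in (("cradle",(0,.03)),("knob",(0,-.065))): print(n,o[:2]+L[0]*ex+L[1]*ey)
```

```text
[[0.4898, 0.0373, 0.0155], [0.5728, 0.0235, 0.0155], [0.5407, -0.1747, 0.0155], [0.4577, -0.1609, 0.0155]]
[ 0.51525506 -0.06870482  0.0155    ] 0.20079336660769348 clamp yaw -9.194556694194446
stop top front [[-0.0189, 0.0643], [0.0199, 0.0642]]  back [[-0.0182, 0.0809], [0.0194, 0.0808]]
stop btm front lit [[-0.019, 0.0619], [0.0199, 0.0618]]
pad top far/near [[-0.0138, 0.0046], [0.015, 0.004], [-0.014, -0.0009], [0.015, -0.0015]]
knob [[-0.0, -0.0583]]
rails [[-0.0076, 0.037], [0.008, 0.0366]]
cradle [ 0.52004868 -0.03909028]
knob [ 0.50486888 -0.13286967]
```

```bash
python3 -c "
from h import *
plan([.636,.229,.16],56.5,10)"
```

```text
from [ 0.5176 -0.0676  0.2486] yaw 79.61 turn tot deg [-0.   -0.17 23.11]
[3.13, 0.63, 0.9, 0.0, 0.0, 0.46]
[3.15, 0.5, 0.89, 0.0, 0.0, 0.46]
[3.17, 0.37, 0.89, 0.0, 0.0, 0.46]
[3.18, 0.25, 0.89, 0.0, 0.0, 0.46]
[3.19, 0.12, 0.89, 0.0, 0.0, 0.46]
[3.19, -0.01, 0.89, 0.0, 0.0, 0.46]
[3.19, -0.14, 0.89, 0.0, 0.0, 0.46]
[3.18, -0.27, 0.89, 0.0, 0.0, 0.46]
[3.17, -0.4, 0.89, 0.0, 0.0, 0.46]
[3.15, -0.52, 0.89, 0.0, 0.0, 0.46]
```

```bash
python3 -m pendant '3.1 0.6 0.9 0 0 0.5; 3.2 0.5 0.9 0 0 0.4; 3.2 0.4 0.9 0 0 0.5; 3.2 0.2 0.9 0 0 0.4; 3.2 0.1 0.9 0 0 0.5'; python3 -m pendant '3.2 0 0.9 0 0 0.5; 3.2 -0.1 0.9 0 0 0.4; 3.2 -0.3 0.9 0 0 0.5; 3.2 -0.4 0.9 0 0 0.4; 3.1 -0.5 0.9 0 0 0.5' ; python3 -m pendant '0 0 0 0 0 0; 0 0 0 0 0 0; 0 0 0 0 0 0; 0 0 0 0 0 0;0 0 0 0 0 0' 0.7;  python3 - <<'E'
from h import *
im,c=snap("wrist","w3.png"); s=get_state(); print(s["position"],s["opening"])
hsv=cv2.cvtColor(im,cv2.COLOR_BGR2HSV)
m=cv2.inRange(hsv,(125,70,30),(165,255,255))
for k in cv2.findContours(m,cv2.RETR_EXTERNAL,cv2.CHAIN_APPROX_NONE)[0]:
    if cv2.contourArea(k)>200:
        r=cv2.minAreaRect(k); b=cv2.boxPoints(r); e=[(b[i]+b[(i+1)%4])/2 for i in range(4)]
        P=cast(c,e,.016); print(r,cast(c,[r[0]],.016)[0].round(4),P[:,:2].round(4).tolist(),[np.degrees(np.arctan2(*(P[i]-P[i+2])[[1,0]])).round(2) for i in(0,1)])
        print("box top z", cast(c,b,.016)[:,:2].round(4).tolist())
E
```

```text
time: 2.25
position: [0.576, 0.0755, 0.2029]
ee_rot: [0.0, 0.832, 0.555, -0.0]
force: [0.1, -0.6, 0.4]
opening: 0.0871
time: 2.75
position: [0.6371, 0.2232, 0.1577]
ee_rot: [0.0, 0.883, 0.469, -0.0]
force: [-0.0, 0.6, 0.2]
opening: 0.0871
time: 3.25
position: [0.637, 0.2217, 0.159]
ee_rot: [0.0, 0.883, 0.469, 0.0]
force: [-0.5, -0.2, -0.0]
opening: 0.0623
[0.63693442 0.22187984 0.15895228] 0.06186991111818846
((135.78355407714844, 224.15615844726562), (59.670326232910156, 15.912086486816406), 42.87889862060547) [0.5141 0.3023 0.016 ] [[0.5107, 0.3245], [0.5208, 0.3035], [0.5176, 0.2794], [0.5073, 0.301]] [np.float64(98.81), np.float64(10.24)]
box top z [[0.504, 0.3234], [0.5173, 0.3256], [0.5245, 0.2808], [0.5108, 0.2781]]
((314.5, 220.5), (55.0, 27.0), 90.0) [0.6344 0.2245 0.016 ] [[0.6469, 0.2428], [0.6434, 0.2185], [0.6215, 0.2055], [0.6255, 0.2306]] [np.float64(55.75), np.float64(-34.07)]
box top z [[0.6381, 0.2487], [0.6557, 0.2369], [0.6306, 0.1994], [0.6124, 0.2117]]
```

View pics/w3.png

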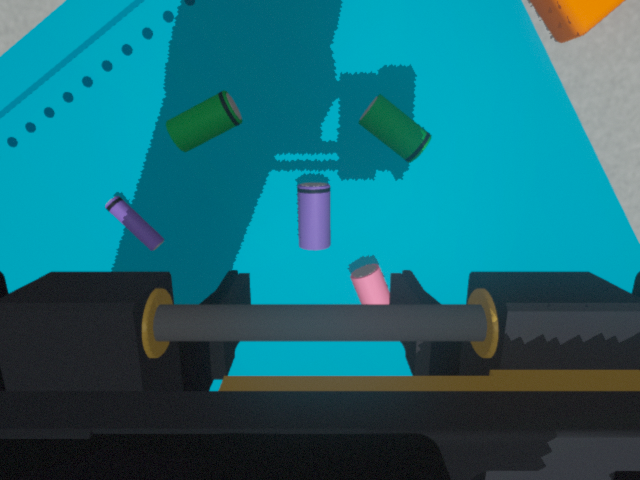

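The cell is now upright in the wrist view. Its purple sleeve spans columns 298–330, and with the black-banded end it covers rows ~180–249. The pink look-alike is at (370,285), near the right finger.

Run:
```python
from h import *
im=cv2.imread("pics/w3.png"); c=cam("wrist")
cv2.imwrite("pics/w3z.png",cv2.resize(im[170:260,270:360],None,fx=6,fy=6,interpolation=cv2.INTER_CUBIC))
for z in(.016,.022,.029):
    P=cast(c,[(314.2,181),(314.4,249)],z); print(z,P.round(4).tolist(),np.linalg.norm(P[0]-P[1]),P.mean(0).round(4))
print(-c[1].T@c[2])
P=cast(c,[(298,220),(330.5,220)],.02); print(P,np.linalg.norm(P[0]-P[1]))
```

```text
0.016 [[0.6519, 0.2509, 0.016], [0.6209, 0.2051, 0.016]] 0.055302999519146016 [0.6364 0.228  0.016 ]
0.022 [[0.6523, 0.2515, 0.022], [0.622, 0.2066, 0.022]] 0.05421305376207703 [0.6372 0.229  0.022 ]
0.029 [[0.6529, 0.2521, 0.029], [0.6232, 0.2083, 0.029]] 0.052941450378829844 [0.6381 0.2302 0.029 ]
[0.67568973 0.27904768 0.32043533]
[[0.62432155 0.23309104 0.02      ]
 [0.64556459 0.21873484 0.02      ]] 0.025639172166645102
```

View pics/w3z.png

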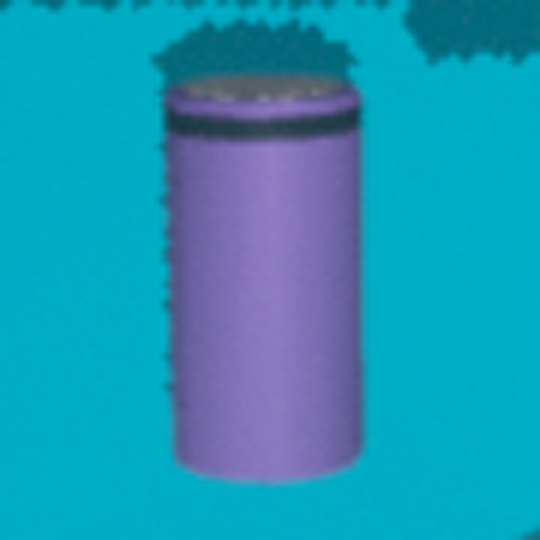

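```bash
python3 -c "
from h import *
plan([.6365,.2285,.040],56,5)"
```

```text
from [0.6369 0.2219 0.159 ] yaw 55.96 turn tot deg [ 0.04 -0.   -0.04]
[0.1, -0.08, 2.38, 0.0, 0.0, 0.0]
[0.1, -0.08, 2.38, 0.0, 0.0, 0.0]
[0.1, -0.08, 2.38, 0.0, 0.0, 0.0]
[0.1, -0.08, 2.38, 0.0, 0.0, 0.0]
[0.1, -0.08, 2.38, 0.0, 0.0, 0.0]
```

```bash
python3 -m pendant '0.3 -0.2 2 0 0 0; 0.2 -0.2 2.5 0 0 0; 0 0 2.5 0 0 0; 0 0 2.5 0 0 0; 0 0 2.4 0 0 0' 0.55;  python3 -m pendant '0 0 0 0 0 0; 0 0 0 0 0 0; 0 0 0 0 0 0; 0 0 0 0 0 0;0 0 0 0 0 0';  python3 - <<'E'
from h import *
snap("wrist","w4.png"); snap("side","s4.png")
plan([.6365,.2285,.007],56,5)
E
```

```text
time: 3.8
position: [0.6363, 0.2286, 0.0387]
ee_rot: [0.0, 0.883, 0.469, 0.0]
force: [0.7, -0.6, 0.3]
opening: 0.0483
time: 4.3
position: [0.6367, 0.2294, 0.0407]
ee_rot: [0.0, 0.883, 0.47, 0.001]
force: [-0.6, 0.3, -0.4]
opening: 0.0479
from [0.6364 0.2293 0.0401] yaw 56.02 turn tot deg [ 0.04 -0.03  0.02]
[-0.01, 0.01, 0.66, 0.0, 0.0, 0.0]
[-0.01, 0.01, 0.66, 0.0, 0.0, 0.0]
[-0.01, 0.01, 0.66, 0.0, 0.0, 0.0]
[-0.01, 0.01, 0.66, 0.0, 0.0, 0.0]
[-0.01, 0.01, 0.66, 0.0, 0.0, 0.0]
```

View pics/w4.png

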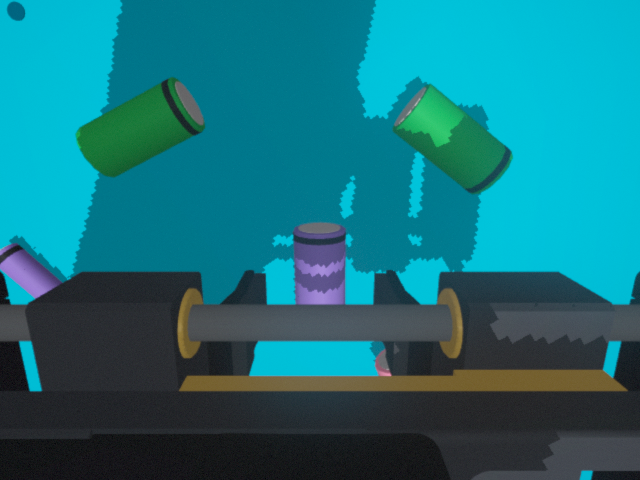

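View pics/s4.png

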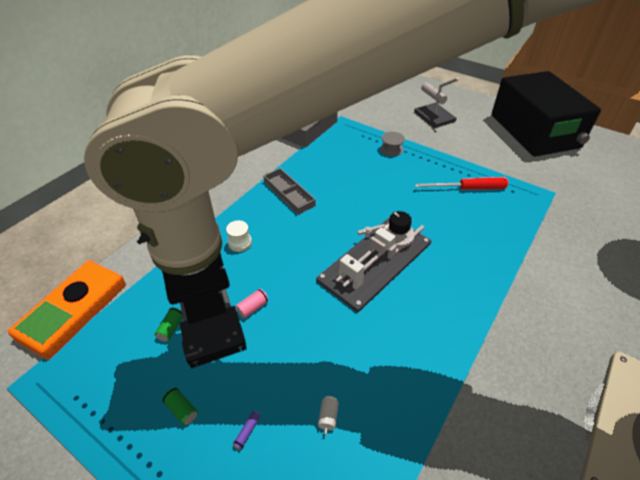

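The cell sits centred between the fingers (column 320, finger tips at 265 and 375). The pink one is clear, at the right behind the bar. Next I descend and grip.

```bash
python3 -m pendant '0 0 0.8 0 0 0; 0 0 0.8 0 0 0; 0 0 0.7 0 0 0; 0 0 0.6 0 0 0; 0 0 0.4 0 0 0';  python3 -m pendant '0 0 0 0 0 0; 0 0 0 0 0 0; 0 0 0 0 0 0; 0 0 0 0 0 0;0 0 0 0 0 0' 0.1 20;python3 -m pendant '0 0 0 0 0 0; 0 0 0 0 0 0; 0 0 0 0 0 0; 0 0 0 0 0 0;0 0 0 0 0 0'
python3 - <<'E'
from h import *
plan([.6365,.2285,.16],56,5)
E
```

```text
time: 4.9
position: [0.6358, 0.229, 0.0055]
ee_rot: [-0.0, 0.883, 0.47, -0.001]
force: [-0.5, 0.1, -0.0]
opening: 0.048
time: 5.4
position: [0.6364, 0.2292, 0.0069]
ee_rot: [0.0, 0.883, 0.47, 0.0]
force: [0.5, -0.7, 1.8]
opening: 0.0255
time: 5.9
position: [0.6364, 0.2293, 0.0069]
ee_rot: [0.0, 0.883, 0.47, 0.0]
force: [0.4, -0.7, 5.0]
opening: 0.0249
from [0.6364 0.2293 0.0069] yaw 56.02 turn tot deg [ 0.03 -0.03  0.02]
[-0.01, 0.01, -3.06, 0.0, 0.0, 0.0]
[-0.01, 0.01, -3.06, 0.0, 0.0, 0.0]
[-0.01, 0.01, -3.06, 0.0, 0.0, 0.0]
[-0.01, 0.01, -3.06, 0.0, 0.0, 0.0]
[-0.01, 0.01, -3.06, 0.0, 0.0, 0.0]
```

```bash
python3 -m pendant '0 0 -0.8 0 0 0; 0 0 -2 0 0 0; 0 0 -3 0 0 0; 0 0 -3 0 0 0; 0 0 -3 0 0 0' 0.1 25;  python3 - <<'E'
from h import *
snap("wrist","w5.png"); snap("side","s5.png"); s=get_state();print(s["opening"],s["force"])
plan([.5208,-.0384,.16],80.7,10)
E
```

```text
time: 6.4
position: [0.6357, 0.229, 0.1256]
ee_rot: [-0.0, 0.883, 0.47, -0.0]
force: [1.2, -0.5, -0.8]
opening: 0.0254
0.02516374833690246 [ 0.29138401  0.46645052 -0.04240138]
from [0.6379 0.2303 0.1294] yaw 56.02 turn tot deg [  0.26  -0.25 -24.68]
[-2.88, 0.53, -0.32, 0.01, 0.0, -0.49]
[-2.9, 0.41, -0.32, 0.01, 0.0, -0.49]
[-2.92, 0.28, -0.32, 0.01, 0.0, -0.49]
[-2.93, 0.16, -0.32, 0.01, 0.0, -0.49]
[-2.93, 0.03, -0.31, 0.01, 0.0, -0.49]
[-2.93, -0.1, -0.31, 0.01, 0.0, -0.49]
[-2.92, -0.22, -0.31, 0.01, 0.0, -0.49]
[-2.91, -0.35, -0.31, 0.01, 0.0, -0.49]
[-2.89, -0.47, -0.31, 0.01, 0.0, -0.49]
[-2.87, -0.6, -0.31, 0.01, 0.0, -0.49]
```

View pics/w5.png

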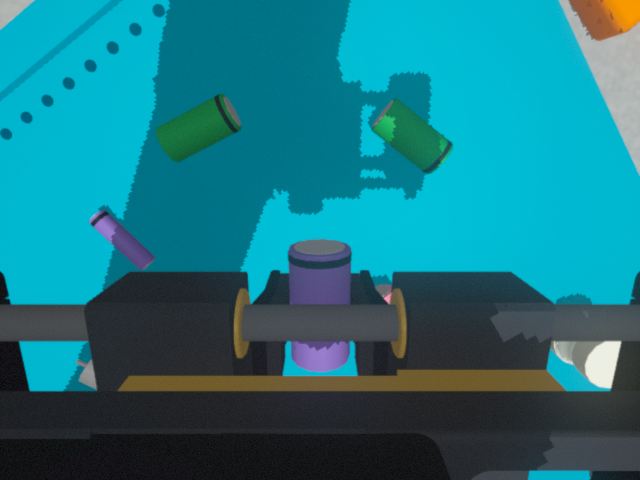

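View pics/s5.png

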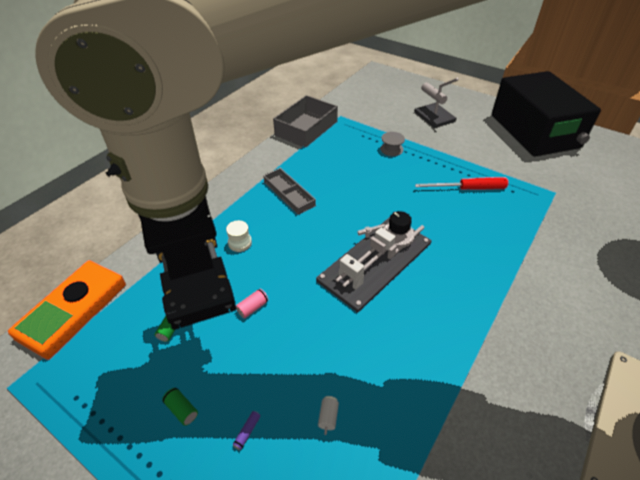

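The cell is held: the dark-banded end is at (320,250) and the near end at row ~370, level between the fingers. I'll work out its offset in the tool frame.

Run:
```python
from h import *
m=cams.camera_model("wrist");K=m["K"];H=m["hand_eye"]
def ct(uv,z):
    d=H[:3,:3]@np.linalg.inv(K)@[*uv,1];o=H[:3,3];return (o+d*(z-o[2])/d[2]).round(4)
for z in(-.013,-.009,-.005):print(z,"far face ctr",ct((320,248),z),"far top edge",ct((320,255),z-.013),"near top edge",ct((320,370),z-.013),"near bottom",ct((320,370),z+.013))
im=cv2.imread("pics/w5.png");cv2.imwrite("pics/w5z.png",cv2.resize(im[230:385,260:380],None,fx=5,fy=5))
```

```text
-0.013 far face ctr [ 0.0246  0.0004 -0.013 ] far top edge [ 0.0259  0.0004 -0.026 ] near top edge [-0.0218  0.0004 -0.026 ] near bottom [-0.0393  0.0004  0.    ]
-0.009 far face ctr [ 0.0234  0.0004 -0.009 ] far top edge [ 0.0246  0.0004 -0.022 ] near top edge [-0.0245  0.0004 -0.022 ] near bottom [-0.0419  0.0004  0.004 ]
-0.005 far face ctr [ 0.0222  0.0004 -0.005 ] far top edge [ 0.0233  0.0004 -0.018 ] near top edge [-0.0272  0.0004 -0.018 ] near bottom [-0.0446  0.0004  0.008 ]
```

View pics/w5z.png

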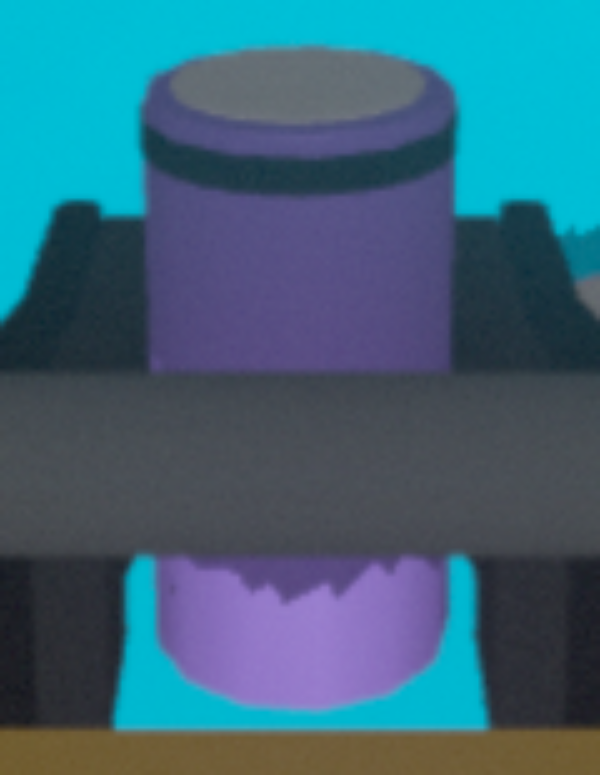

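```bash
python3 -m pendant '-2.9 0.5 -0.3 0 0 -0.5; -2.9 0.4 -0.3 0 0 -0.5; -2.9 0.3 -0.3 0 0 -0.5; -2.9 0.2 -0.3 0 0 -0.5; -2.9 0 -0.3 0 0 -0.5'; python3 -m pendant '-2.9 -0.1 -0.3 0 0 -0.5; -2.9 -0.2 -0.3 0 0 -0.5; -2.9 -0.3 -0.3 0 0 -0.5; -2.9 -0.5 -0.3 0 0 -0.5; -2.9 -0.6 -0.3 0 0 -0.4';python3 -m pendant '0 0 0 0 0 0; 0 0 0 0 0 0; 0 0 0 0 0 0; 0 0 0 0 0 0;0 0 0 0 0 0'
python3 - <<'E'
from h import *
snap("wrist","w6.png"); s=get_state();print(s["opening"],s["force"])
plan([.5208,-.0384,.08],80.7,5)
E
```

```text
time: 7.0
position: [0.577, 0.0941, 0.1389]
ee_rot: [-0.0, 0.826, 0.564, -0.001]
force: [0.6, -1.2, 0.4]
opening: 0.0252
time: 7.5
position: [0.5194, -0.0402, 0.1541]
ee_rot: [-0.0, 0.763, 0.647, -0.0]
force: [0.8, 0.9, -0.7]
opening: 0.0253
time: 8.0
position: [0.5207, -0.0382, 0.1544]
ee_rot: [-0.0, 0.763, 0.647, 0.0]
force: [-0.2, -0.4, -0.1]
opening: 0.0254
0.025340611807408972 [-0.50282817 -0.17860009 -0.82598159]
from [ 0.5207 -0.0384  0.1544] yaw 80.6 turn tot deg [-0.01 -0.02 -0.1 ]
[0.0, 0.0, 1.49, 0.0, 0.0, 0.0]
[0.0, 0.0, 1.49, 0.0, 0.0, 0.0]
[0.0, 0.0, 1.49, 0.0, 0.0, 0.0]
[0.0, 0.0, 1.49, 0.0, 0.0, 0.0]
[0.0, 0.0, 1.49, 0.0, 0.0, 0.0]
```

View pics/w6.png

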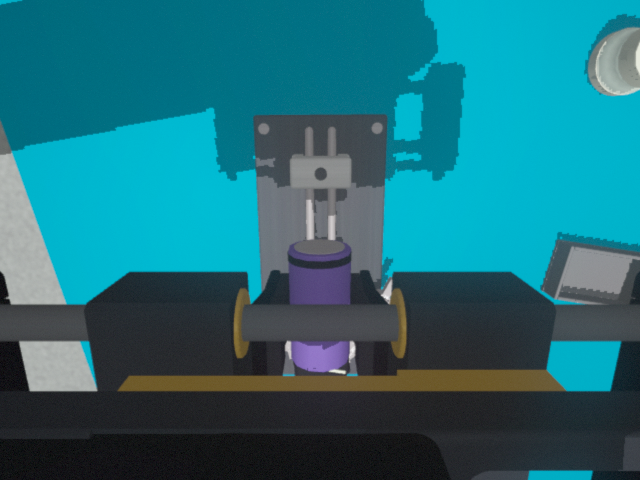

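The cell hangs above the cradle. The stop shows at (321,172), with its screws at (264,129) and (377,128) and the rails at x≈309 and 333. Measuring from these.

Run:
```python
from h import *
c=cam("wrist"); im=cv2.imread("pics/w6.png")
cv2.imwrite("pics/w6z.png",cv2.resize(im[105:255,240:400],None,fx=5,fy=5,interpolation=cv2.INTER_CUBIC))
S=cast(c,[(264,129),(377,128)],.0155);print(S,np.degrees(np.arctan2(*(S[1]-S[0])[[1,0]])),S.mean(0))
for o,a in(((.516,-.068),-9.3),):
    a=np.radians(a);ex=np.array([np.cos(a),np.sin(a)]);ey=np.array([-ex[1],ex[0]])
    f=lambda P:np.c_[(P[:,:2]-o)@ex,(P[:,:2]-o)@ey].round(4)
    print("screws",f(S),"stop top",f(cast(c,[(291,187),(350,187),(291,156),(350,156)],.063)),"rails",f(cast(c,[(309.5,210),(332.5,210)],.036)))
    print("tcp",f(get_state()["position"][None]))
```

```text
[[0.49151819 0.03889568 0.0155    ]
 [0.57448952 0.02587172 0.0155    ]] -8.920886642961394 [0.53300385 0.0323837  0.0155    ]
screws [[-0.0414  0.1015]
 [ 0.0426  0.1021]] stop top [[-0.0187  0.0647]
 [ 0.0196  0.0647]
 [-0.0183  0.0845]
 [ 0.0192  0.0844]] rails [[-0.0076  0.0442]
 [ 0.0092  0.0442]]
tcp [[-0.0002  0.03  ]]
```

View pics/w6z.png

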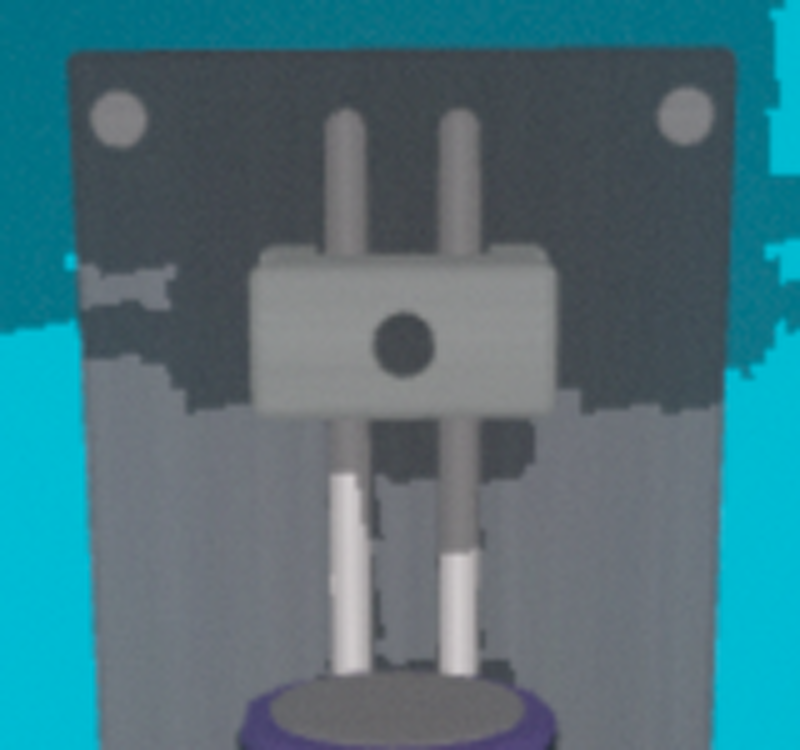

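```bash
python3 -m pendant '0.1 0.05 2 0 0 0; 0 0 2.2 0 0 0; 0 0 2 0 0 0; 0 0 2 0 0 0; 0 0 1 0 0 0' && python3 -m pendant '0 0 0.6 0 0 0; 0 0 0.6 0 0 0; 0 0 0.4 0 0 0; 0 0 0.3 0 0 0;0 0 0.2 0 0 0'
python3 - <<'E'
from h import *
snap("wrist","w7.png"); snap("side","s7.png");s=get_state();print(s["position"],s["opening"],s["force"])
E
```

```text
time: 8.55
position: [0.5206, -0.0377, 0.0611]
ee_rot: [-0.001, 0.763, 0.647, -0.0]
force: [-0.9, 3.0, 8.8]
opening: 0.0255
time: 9.05
position: [0.5214, -0.0382, 0.0416]
ee_rot: [0.0, 0.763, 0.646, 0.0]
force: [0.7, 1.1, 0.4]
opening: 0.0248
[ 0.52133383 -0.0382919   0.04151832] 0.025383935143189432 [0.61493818 1.63117184 0.25433629]
```

View pics/w7.png

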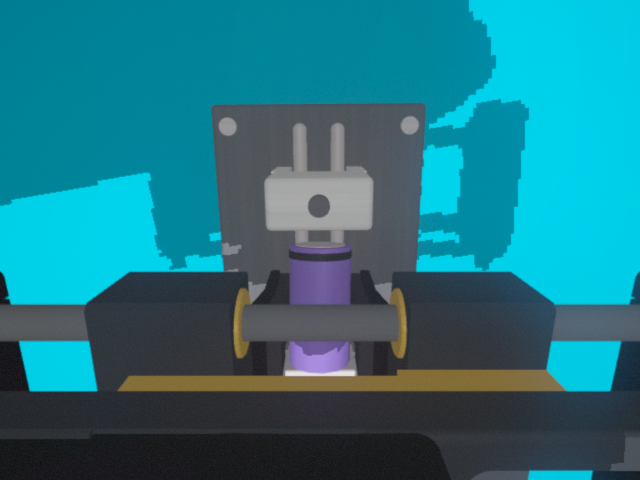

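View pics/s7.png

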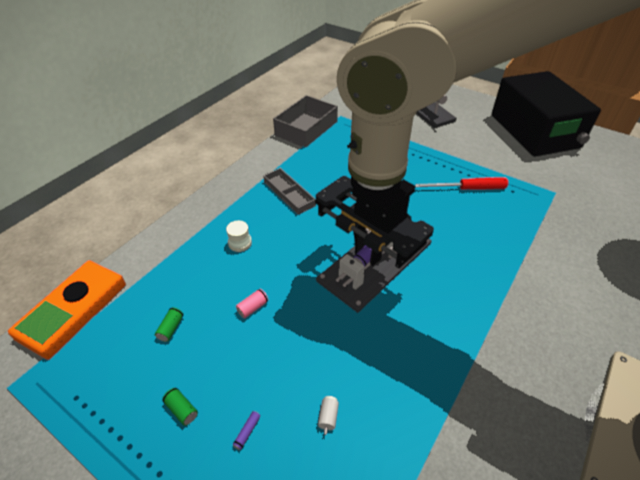

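```bash
python3 -m pendant '0 0 0.1 0 0 0; 0 0 0.1 0 0 0; 0 0 0.1 0 0 0; 0 0 0 0 0 0;0 0 0 0 0 0'; python3 -c "
from h import *
s=get_state();print(s['position'],s['force'],s['wrist_torque'])"
```

```text
time: 9.65
position: [0.5216, -0.0388, 0.0393]
ee_rot: [0.001, 0.763, 0.646, -0.0]
force: [-1.2, 0.1, 8.3]
opening: 0.0251
[ 0.52164673 -0.03877604  0.03929285] [-1.23669401  0.0597011   8.26485836] [0.19520078 0.39448371 0.08483051]
```

Contact with the rails reads 8 N up, so I'm releasing.

```bash
python3 -m pendant '0 0 0 0 0 0; 0 0 0 0 0 0; 0 0 0 0 0 0; 0 0 0 0 0 0;0 0 0 0 0 0' 0.5; python3 -m pendant '0 0 -0.5 0 0 0; 0 0 -2 0 0 0; 0 0 -3 0 0 0; 0 0 -4 0 0 0;0 0 -4 0 0 0'; python3 -m pendant '-2 0 0 0 0 0; -2 0 0 0 0 0; 0 0 0 0 0 0; 0 0 0 0 0 0;0 0 0 0 0 0'
python3 - <<'E'
from h import *
snap("wrist","w8.png"); snap("side","s8.png");s=get_state();print(s["position"],s["opening"],s["force"],s["joint_pos"])
im=cv2.imread("pics/s8.png");cv2.imwrite("pics/s8z.png",cv2.resize(im[200:320,300:450],None,fx=5,fy=5,interpolation=cv2.INTER_CUBIC))
E
```

```text
time: 10.15
position: [0.5212, -0.0383, 0.0385]
ee_rot: [-0.0, 0.763, 0.646, -0.0]
force: [-0.0, 0.7, -0.7]
opening: 0.0431
time: 10.65
position: [0.5208, -0.038, 0.1752]
ee_rot: [-0.0, 0.763, 0.646, -0.0]
force: [1.0, -0.2, 0.1]
opening: 0.0432
time: 11.15
position: [0.5147, -0.0767, 0.1736]
ee_rot: [-0.0, 0.763, 0.647, 0.0]
force: [-0.1, 0.6, -0.5]
opening: 0.0439
[ 0.51476044 -0.07672588  0.17357281] 0.043517313648586034 [-0.34051683 -0.78349556 -0.33548755] [ 0.73085232  0.21005298 -0.74505242  1.76935786  0.15079649  1.22042447
 -0.21916819]
```

View pics/w8.png

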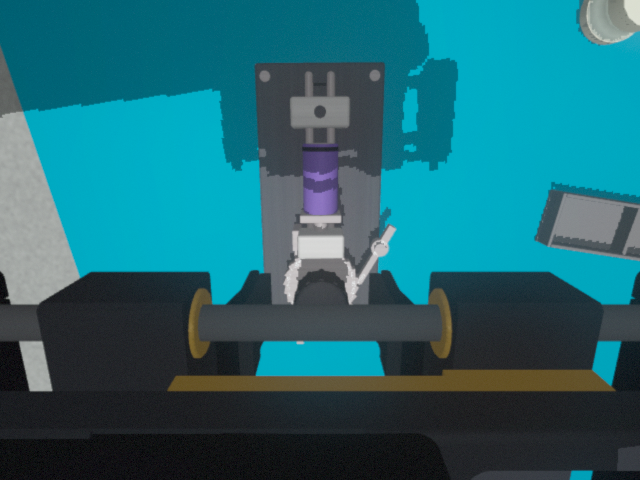

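View pics/s8z.png

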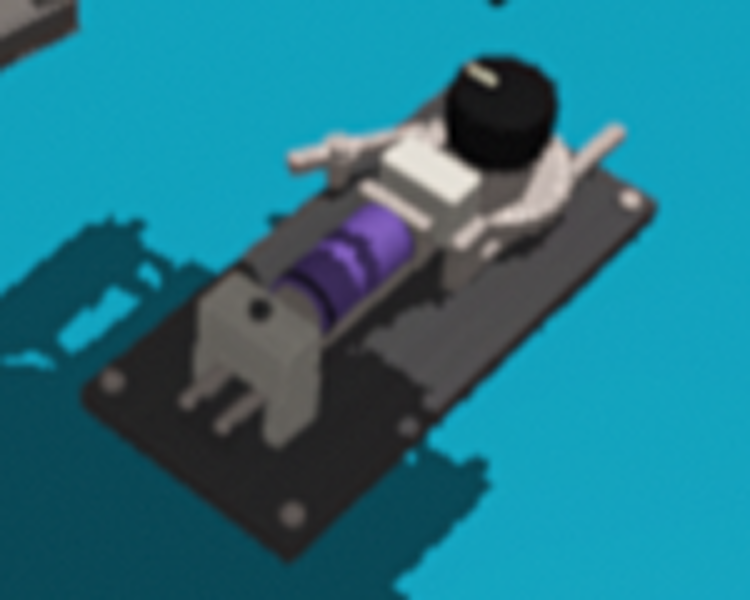

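The cell lies on the rails between pad (320,218) and stop (320,112), released. Next is the knob position check.

Run:
```python
from h import *
print("top",cast(cam("top"),[(359.7,280.1)],.073)); 
# side: knob top ellipse centre z1 zoom (502,85)->
print("side",cast(cam("side"),[(300+502/5-.4,200+85/5-.4)],.073))
c=cam("wrist"); S=cast(c,[(265,76),(375,76)],.0155); print("screws",S.mean(0),np.degrees(np.arctan2(*(S[1]-S[0])[[1,0]])))
m=S.mean(0)[:2]; a=np.radians(80.9); print("knob from screws",m-.165*np.array([np.cos(a),np.sin(a)]))
print("stop face",np.dot(cast(c,[(320,128)],.063)[0][:2]-m,[np.cos(a),np.sin(a)])+.1, "pad face",np.dot(cast(c,[(320,215)],.064)[0][:2]-m,[np.cos(a),np.sin(a)])+.1)
plan([.506,-.132,.11],113.6,10)
```

```text
top [[ 0.50657172 -0.12946369  0.073     ]]
side [[ 0.50828323 -0.1291938   0.073     ]]
screws [0.53310956 0.0324952  0.0155    ] -9.397790668212
knob from screws [ 0.50701348 -0.13042808]
stop face 0.0611260921586235 pad face 0.001610285488533203
from [ 0.5148 -0.0767  0.1736] yaw 80.61 turn tot deg [ 1.000e-02 -2.000e-02 -3.299e+01]
[-0.56, 0.0, 0.64, 0.0, 0.0, -0.66]
[-0.56, -0.03, 0.64, 0.0, 0.0, -0.66]
[-0.56, -0.06, 0.64, 0.0, 0.0, -0.66]
[-0.55, -0.09, 0.64, 0.0, 0.0, -0.66]
[-0.55, -0.12, 0.64, 0.0, 0.0, -0.66]
[-0.54, -0.16, 0.64, 0.0, 0.0, -0.66]
[-0.53, -0.19, 0.64, 0.0, 0.0, -0.66]
[-0.52, -0.22, 0.64, 0.0, 0.0, -0.66]
[-0.5, -0.25, 0.64, 0.0, 0.0, -0.66]
[-0.49, -0.27, 0.64, 0.0, 0.0, -0.66]
```

```bash
python3 -m pendant '-0.5 0 0.6 0 0 -0.7; -0.5 0 0.6 0 0 -0.7; -0.5 -0.1 0.6 0 0 -0.7; -0.5 -0.1 0.6 0 0 -0.7; -0.5 -0.1 0.6 0 0 -0.6' 0.65; python3 -m pendant '-0.5 -0.1 0.6 0 0 -0.7; -0.5 -0.2 0.6 0 0 -0.6; -0.5 -0.2 0.6 0 0 -0.7; -0.5 -0.2 0.6 0 0 -0.6; -0.5 -0.3 0.6 0 0 -0.6'; python3 -m pendant '0 0 0 0 0 0; 0 0 0 0 0 0; 0 0 0 0 0 0; 0 0 0 0 0 0;0 0 0 0 0 0'
python3 - <<'E'
from h import *
snap("wrist","w9.png"); snap("side","s9.png")
plan([.507,-.1305,.05],113.6,5)
E
```

```text
time: 11.75
position: [0.5106, -0.1021, 0.1433]
ee_rot: [-0.0, 0.658, 0.753, 0.0]
force: [-0.8, -0.4, 0.2]
opening: 0.0562
time: 12.25
position: [0.5072, -0.1289, 0.1133]
ee_rot: [-0.0, 0.547, 0.837, 0.0]
force: [-0.2, 0.5, 0.1]
opening: 0.0565
time: 12.75
position: [0.5072, -0.1292, 0.1138]
ee_rot: [0.0, 0.548, 0.836, 0.0]
force: [0.8, -1.0, 0.2]
opening: 0.0567
from [ 0.5071 -0.1293  0.1137] yaw 113.52 turn tot deg [ 0.01  0.01 -0.08]
[-0.02, -0.01, 1.27, 0.0, 0.0, 0.0]
[-0.02, -0.01, 1.27, 0.0, 0.0, 0.0]
[-0.02, -0.01, 1.27, 0.0, 0.0, 0.0]
[-0.02, -0.01, 1.27, 0.0, 0.0, 0.0]
[-0.02, -0.01, 1.27, 0.0, 0.0, 0.0]
```

View pics/w9.png

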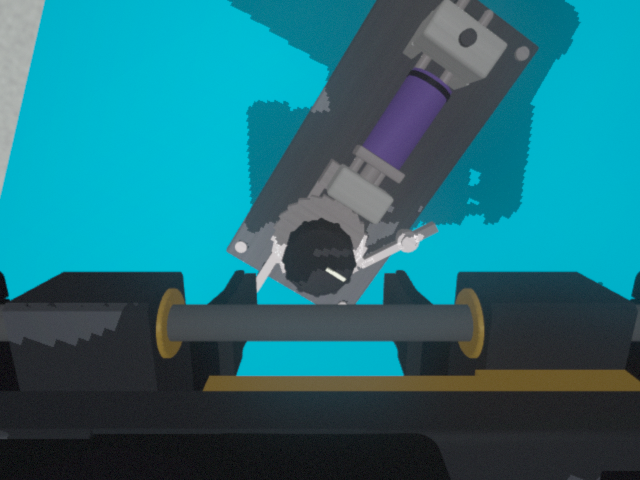

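View pics/s9.png

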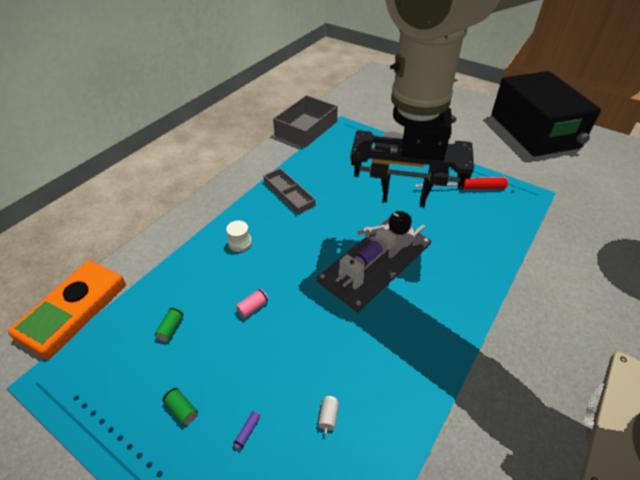

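Run:
```python
from h import *
c=cam("wrist"); im=cv2.imread("pics/w9.png")
cv2.imwrite("pics/w9z.png",cv2.resize(im[190:305,260:380],None,fx=5,fy=5,interpolation=cv2.INTER_CUBIC))
print(cast(c,[(320,260),(283,260),(356,260)],.073).round(4), proj(c,[[.507,-.1305,.073],[.507,-.1305,.047]]))
```

```text
[[ 0.5063 -0.1278  0.073 ]
 [ 0.4878 -0.1358  0.073 ]
 [ 0.5243 -0.1199  0.073 ]] [[319.16394607 264.8422516 ]
 [319.21416349 250.86925669]]
```

View pics/w9z.png

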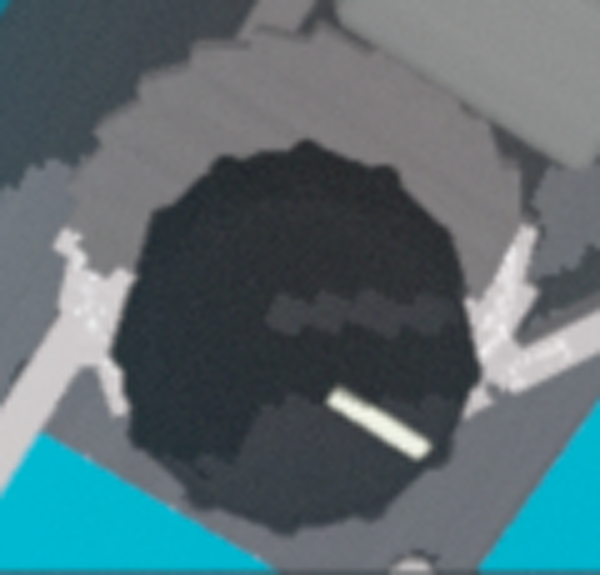

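The knob is centred at about (319.5,262), directly below the tool. The marker runs radially to (345,280), and the pawl and wheel sit lower. I'll descend straight down.

```bash
python3 -m pendant '0 0 1.2 0 0 0; 0 0 1.2 0 0 0; 0 0 1.2 0 0 0; 0 0 1.2 0 0 0;0 0 0.8 0 0 0' && python3 -m pendant '0 0 0.5 0 0 0; 0 0 0.3 0 0 0; 0 0 0 0 0 0; 0 0 0 0 0 0;0 0 0 0 0 0' && python3 -c "
from h import *
s=get_state();print(s['position'],s['force'],s['wrist_torque']);snap('side','s10.png');im=cv2.imread('pics/s10.png');cv2.imwrite('pics/s10z.png',cv2.resize(im[130:310,300:480],None,fx=3,fy=3))"
```

```text
time: 13.35
position: [0.5064, -0.1293, 0.0559]
ee_rot: [-0.001, 0.548, 0.836, -0.0]
force: [-0.1, -0.2, 0.8]
opening: 0.0566
time: 13.85
position: [0.5074, -0.1296, 0.05]
ee_rot: [0.0, 0.548, 0.836, 0.0]
force: [0.2, -0.6, 0.5]
opening: 0.0568
[ 0.50735753 -0.12958368  0.04997214] [ 0.21655876 -0.58158245  0.45221673] [ 0.00401655 -0.13885012  0.0313903 ]
```

View pics/s10z.png

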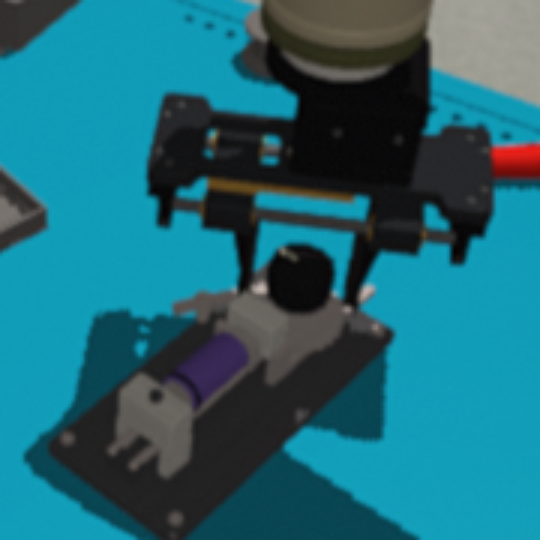

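The fingers straddle the knob and are clear of the jaw. I'll grip it now.

```bash
python3 -m pendant '0 0 0 0 0 0; 0 0 0 0 0 0; 0 0 0 0 0 0; 0 0 0 0 0 0;0 0 0 0 0 0' 0.2 35 && python3 -m pendant '0 0 0 0 0 0; 0 0 0 0 0 0; 0 0 0 0 0 0; 0 0 0 0 0 0;0 0 0 0 0 0' && python3 -c "
from h import *
s=get_state();print(s['position'],s['force'],s['wrist_torque'],s['opening'],s['joint_pos'])"
```

```text
time: 14.4
position: [0.507, -0.1296, 0.0496]
ee_rot: [0.0, 0.548, 0.836, -0.0]
force: [-1.1, -1.1, 2.6]
opening: 0.0393
time: 14.9
position: [0.507, -0.1295, 0.0496]
ee_rot: [0.0, 0.548, 0.836, -0.0]
force: [-2.5, -0.6, 3.5]
opening: 0.0394
[ 0.50698612 -0.12954617  0.04959218] [-2.54199964 -0.64364127  3.5040636 ] [-0.12675034  0.34294624  0.03028062] 0.0393998411391007 [ 0.80434748  0.37990554 -0.74113979  1.88327682  0.30363568  0.99355933
  0.34108873]
```

```bash
cat > t.py <<'E'
from h import *
r=[]
for i in range(8): s=get_state(); r.append(np.r_[s['wrist_torque'],s['force']])
R=q2R(s['ee_rot']); y=np.degrees(np.arctan2(R[1,0],R[0,0]))
print("yaw",y.round(2),"turned rad",np.radians(113.5-y).round(4),"torque/force",np.mean(r,0).round(3),"op",round(s['opening'],4))
E
python3 -m pendant '0 0 0 0 0 0.6; 0 0 0 0 0 0.7; 0 0 0 0 0 0.7; 0 0 0 0 0 0.7;0 0 0 0 0 0.7'; python3 t.py; python3 -m pendant '0 0 0 0 0 0.6; 0 0 0 0 0 0.6; 0 0 0 0 0 0.6; 0 0 0 0 0 0;0 0 0 0 0 0'; python3 t.py;python3 -c "
from h import *
snap('side','s11.png');im=cv2.imread('pics/s11.png');cv2.imwrite('pics/s11z.png',cv2.resize(im[200:320,300:450],None,fx=5,fy=5,interpolation=cv2.INTER_CUBIC))"
```

```text
time: 15.4
position: [0.5069, -0.1296, 0.0496]
ee_rot: [-0.0, 0.667, 0.745, -0.0]
force: [-2.8, -1.2, 3.7]
opening: 0.0393
yaw 96.38 turned rad 0.2987 torque/force [-0.135  0.49  -0.036 -2.8   -1.154  3.747] op 0.0393
time: 15.9
position: [0.507, -0.1296, 0.0496]
ee_rot: [0.0, 0.722, 0.692, -0.0]
force: [-2.6, -0.0, 4.9]
opening: 0.0392
yaw 87.61 turned rad 0.4519 torque/force [-2.320e-01  5.670e-01 -5.100e-02 -2.583e+00 -4.000e-03  4.927e+00] op 0.0392
```

View pics/s11z.png

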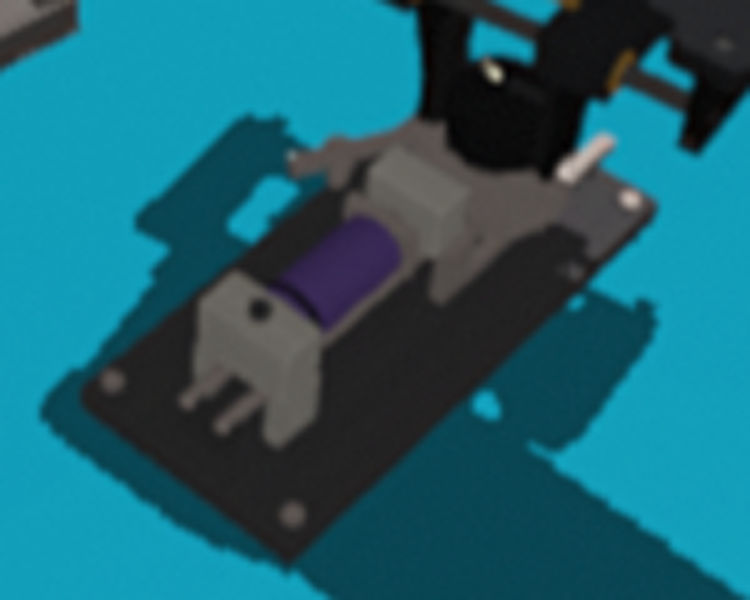

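The jaw has advanced and the torque is low. I'll continue in small steps and watch for the bite.

```bash
for i in 1; do python3 -m pendant '0 0 0 0 0 0.3; 0 0 0 0 0 0.3; 0 0 0 0 0 0; 0 0 0 0 0 0;0 0 0 0 0 0' >/dev/null; python3 t.py; done; python3 -m pendant '0 0 0 0 0 0.3; 0 0 0 0 0 0.3; 0 0 0 0 0 0; 0 0 0 0 0 0;0 0 0 0 0 0' >/dev/null; python3 t.py;  python3 -m pendant '0 0 0 0 0 0.3; 0 0 0 0 0 0.3; 0 0 0 0 0 0; 0 0 0 0 0 0;0 0 0 0 0 0' >/dev/null; python3 t.py;  python3 -m pendant '0 0 0 0 0 0.3; 0 0 0 0 0 0.3; 0 0 0 0 0 0; 0 0 0 0 0 0;0 0 0 0 0 0' >/dev/null; python3 t.py
```

```text
yaw 84.57 turned rad 0.5049 torque/force [-0.195  0.656 -0.047 -3.369  0.204  5.317] op 0.0392
yaw 81.58 turned rad 0.5572 torque/force [-0.185  0.641 -0.048 -3.285 -0.566  5.547] op 0.0389
yaw 78.58 turned rad 0.6095 torque/force [-0.185  0.676 -0.015 -4.511 -0.836  5.6  ] op 0.0391
yaw 75.58 turned rad 0.6619 torque/force [-1.500e-01  7.270e-01  2.000e-03 -3.308e+00 -5.350e-01  5.917e+00] op 0.0392
```

```bash
python3 -m pendant '0 0 0 0 0 0.3; 0 0 0 0 0 0.2; 0 0 0 0 0 0; 0 0 0 0 0 0;0 0 0 0 0 0' >/dev/null; python3 t.py;  python3 -m pendant '0 0 0 0 0 0.2; 0 0 0 0 0 0.2; 0 0 0 0 0 0; 0 0 0 0 0 0;0 0 0 0 0 0' >/dev/null; python3 t.py;python3 -c "
from h import *
snap('side','s12.png');im=cv2.imread('pics/s12.png');cv2.imwrite('pics/s12z.png',cv2.resize(im[200:320,300:450],None,fx=5,fy=5,interpolation=cv2.INTER_CUBIC)); snap('wrist','w12.png')"; python3 t.py
```

```text
yaw 73.09 turned rad 0.7053 torque/force [-0.188  0.775  0.119 -3.816 -1.529  5.404] op 0.0395
yaw 71.09 turned rad 0.7402 torque/force [-0.285  0.745  0.054 -3.057 -0.88   5.179] op 0.0395
yaw 71.09 turned rad 0.7402 torque/force [-0.244  0.758  0.072 -4.457 -1.148  5.191] op 0.0391
```

View pics/s12z.png

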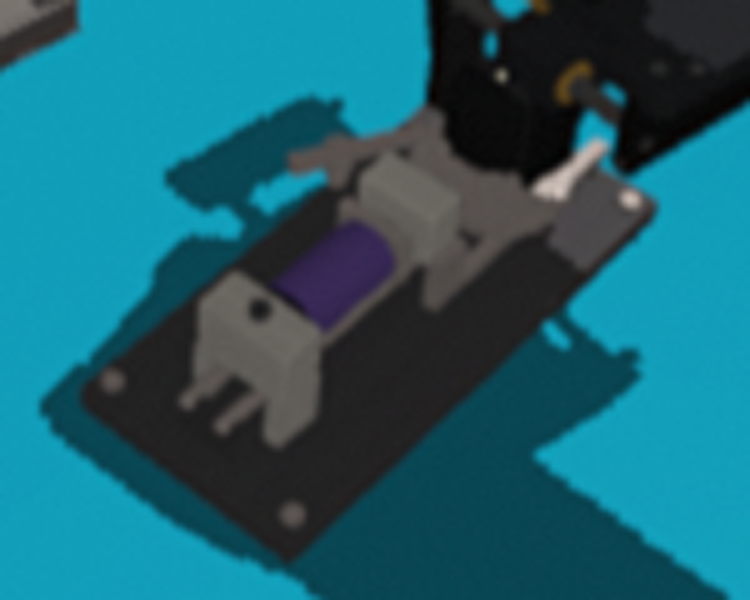

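View pics/w12.png

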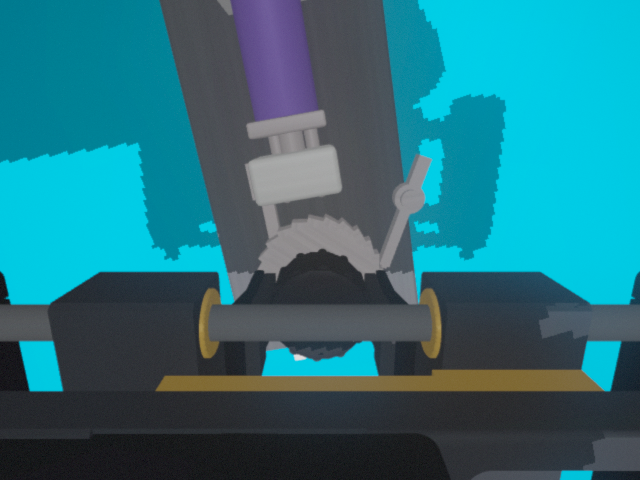

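```bash
cat > t2.py <<'E'
from h import *
r=[]
for i in range(5):
    s=get_state(); r.append([s['wrist_torque'][2],s['effort'][6]]); cams.snapshot("side")
R=q2R(s['ee_rot']); y=np.degrees(np.arctan2(R[1,0],R[0,0]))
print("turned",np.radians(113.5-y).round(4),"tz,eff7",np.mean(r,0).round(3),np.std(r,0).round(3),s['time'])
E
python3 t2.py; python3 -m pendant '0 0 0 0 0 0.2; 0 0 0 0 0 0.2; 0 0 0 0 0 0.2; 0 0 0 0 0 0.2;0 0 0 0 0 0' >/dev/null; python3 t2.py
```

```text
turned 0.7401 tz,eff7 [ 0.103 -0.12 ] [0.032 0.   ] 19.25
turned 0.8099 tz,eff7 [ 0.177 -0.255] [0.022 0.101] 20.0
```

```bash
python3 t2.py; python3 -c "
from h import *
snap('wrist','w13.png')"
```

```text
turned 0.8098 tz,eff7 [ 0.2   -0.175] [0.031 0.   ] 20.25
```

View pics/w13.png

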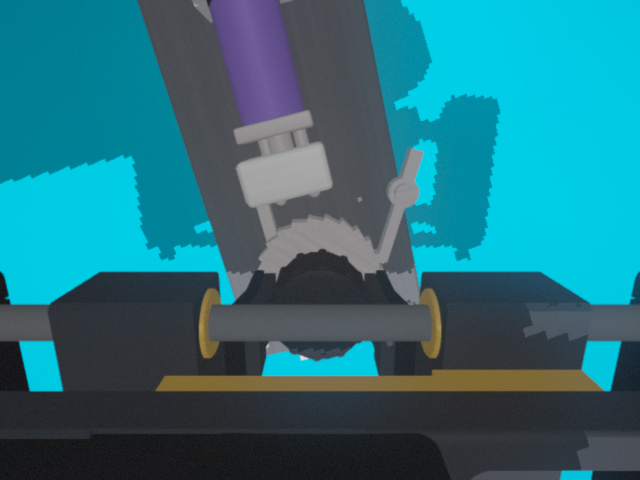

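The torque has stepped up by about 0.14–0.17 between 0.66 and 0.74 rad, and has since grown, so the bite came before the 0.774 tooth. I'll add a little margin past that tooth, then ease off and release.

```bash
python3 -m pendant '0 0 0 0 0 0.2; 0 0 0 0 0 0.2; 0 0 0 0 0 0; 0 0 0 0 0 0;0 0 0 0 0 0' >/dev/null; python3 t2.py; python3 -m pendant '0 0 0 0 0 -0.2; 0 0 0 0 0 -0.2; 0 0 0 0 0 -0.2; 0 0 0 0 0 -0.2;0 0 0 0 0 0'; python3 t2.py
```

```text
turned 0.8448 tz,eff7 [ 0.177 -0.19 ] [0.026 0.   ] 21.05
time: 21.6
position: [0.5069, -0.1296, 0.0496]
ee_rot: [0.0, 0.823, 0.567, -0.0]
force: [-5.0, -0.7, 5.2]
opening: 0.0391
turned 0.7749 tz,eff7 [ 0.205 -0.118] [0.037 0.101] 21.8
```

```bash
python3 t2.py; python3 -m pendant '0 0 0 0 0 0; 0 0 0 0 0 0; 0 0 0 0 0 0; 0 0 0 0 0 0;0 0 0 0 0 0' 0.65; python3 -m pendant '0 0 -2 0 0 0; 0 0 -2 0 0 0; 0 0 -2 0 0 0; -2 0 -2 0 0 0;-3 0 -2 0 0 0'; python3 -m pendant '-3 0 -2 0 0 0; -3 0 -2 0 0 0; -2 0 0 0 0 0; 0 0 0 0 0 0;0 0 0 0 0 0';python3 -c "
from h import *
im,c=snap('wrist','w14.png');print(get_state()['position']);snap('side','s14.png');im=cv2.imread('pics/s14.png');cv2.imwrite('pics/s14z.png',cv2.resize(im[200:320,300:450],None,fx=5,fy=5,interpolation=cv2.INTER_CUBIC))"
```

```text
turned 0.7749 tz,eff7 [ 0.177 -0.197] [0.039 0.   ] 22.05
time: 22.6
position: [0.5071, -0.1294, 0.0495]
ee_rot: [0.0, 0.824, 0.567, 0.0]
force: [-0.0, 0.5, -0.6]
opening: 0.0561
time: 23.1
position: [0.4896, -0.1749, 0.1505]
ee_rot: [-0.0, 0.823, 0.568, 0.0]
force: [1.5, -0.5, 0.3]
opening: 0.0566
time: 23.6
position: [0.4605, -0.2505, 0.1893]
ee_rot: [-0.0, 0.824, 0.566, 0.0]
force: [-0.1, -0.1, -0.8]
opening: 0.0567
[ 0.46076502 -0.24981117  0.18927655]
```

View pics/s14z.png

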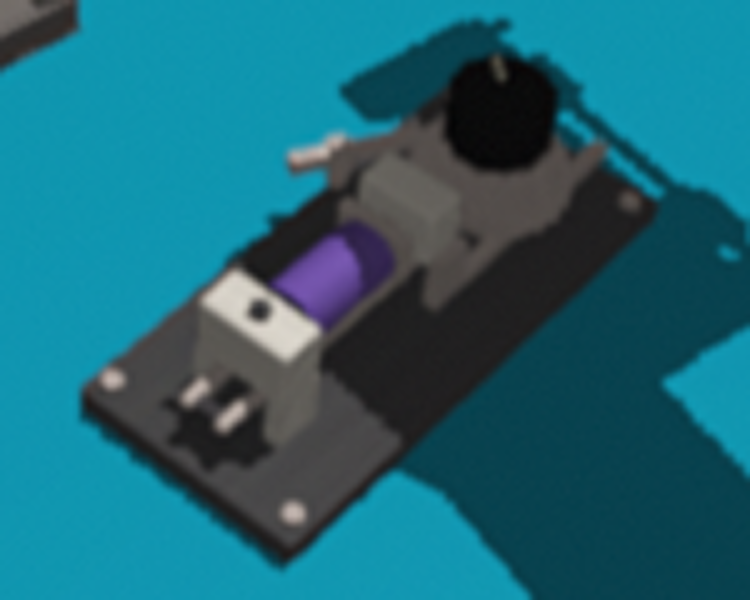

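View pics/w14.png

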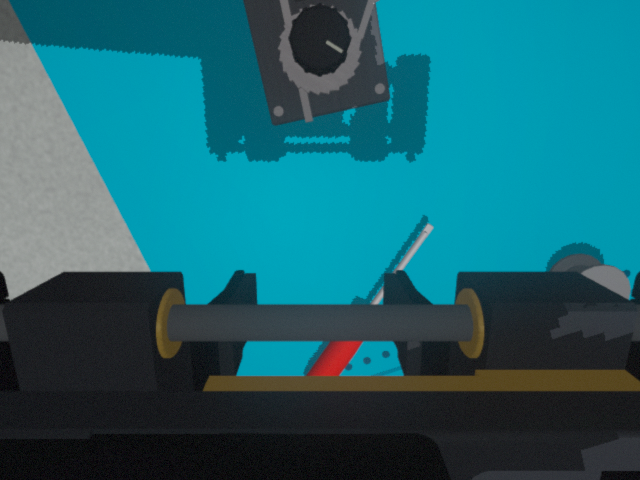

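The side view shows the jaw still forward: its top corner is at (390,150), as at 0.74 rad and unlike 0.45 rad. In the wrist view the knob marker runs from (328,41) to (342,51). I'll measure the marker angle before and after the turn.

```bash
python3 - <<'E'
from h import *
def mk(f,box,H):
    im=cv2.imread(f)[box[1]:box[3],box[0]:box[2]]; g=cv2.cvtColor(im,cv2.COLOR_BGR2GRAY).astype(int)
    # bright, isolated inside knob
    m=((g>95)).astype(np.uint8); n,l,st,ce=cv2.connectedComponentsWithStats(m)
    best=max(range(1,n),key=lambda i:st[i,4]); ys,xs=np.nonzero(l==best); return np.c_[xs,ys]+[box[0],box[1]],st[best]
from itertools import product
cur=cam("wrist")
# w9 pose approx: reconstruct from logged pose
m=cams.camera_model("wrist")
def camp(p,yaw):
    y=np.radians(yaw);T=np.eye(4);T[:3,:3]=np.array([[np.cos(y),np.sin(y),0],[np.sin(y),-np.cos(y),0],[0,0,-1]]);T[:3,3]=p
    W=np.linalg.inv(T@m["hand_eye"]);return m["K"],W[:3,:3],W[:3,3]
for f,c,box in(("pics/w9.png",camp([.5071,-.1293,.1137],113.52),(300,262,352,285)),("pics/w14.png",cur,(305,20,348,60)),("pics/w2.png",camp([.5176,-.0676,.2486],79.61),(310,270,342,295)),("pics/s8.png",cam("side"),(388,210,408,222)),("pics/s14.png",cam("side"),(388,208,410,221)),("pics/top0.png",cam("top"),(352,270,368,290))):
    p,st=mk(f,box,0); P=cast(c,p,.073)[:,:2]; u,s,v=np.linalg.svd(P-P.mean(0)); d=v[0]; 
    ctr=np.array([.507,-.1298]); d*=np.sign(d@(P.mean(0)-ctr))
    print(f,st,"centroid",P.mean(0).round(4),"axis deg",np.degrees(np.arctan2(d[1],d[0])).round(1),"radial deg",np.degrees(np.arctan2(*(P.mean(0)-ctr)[::-1])).round(1))
E
python3 -c "
import cv2
im=cv2.imread('pics/w14.png');cv2.imwrite('pics/w14z.png',cv2.resize(im[0:130,240:400],None,fx=5,fy=4.6,interpolation=cv2.INTER_CUBIC))"
```

```text
pics/w9.png [ 25   5  22  15 121] centroid [ 0.5177 -0.1318] axis deg -9.2 radial deg -10.6
pics/w14.png [21 21 17 12 61] centroid [ 0.5137 -0.1376] axis deg -50.6 radial deg -49.4
pics/w2.png [29  0  3 22 45] centroid [ 0.5253 -0.132 ] axis deg 81.2 radial deg -6.9
pics/s8.png [ 0  0 20  8 65] centroid [ 0.5216 -0.1346] axis deg 47.3 radial deg -18.2
pics/s14.png [14  0  8  3 16] centroid [ 0.5089 -0.1548] axis deg -153.1 radial deg -85.6
pics/top0.png [ 0  0 16  8 65] centroid [ 0.5254 -0.1307] axis deg 84.0 radial deg -2.8
```

View pics/w14z.png

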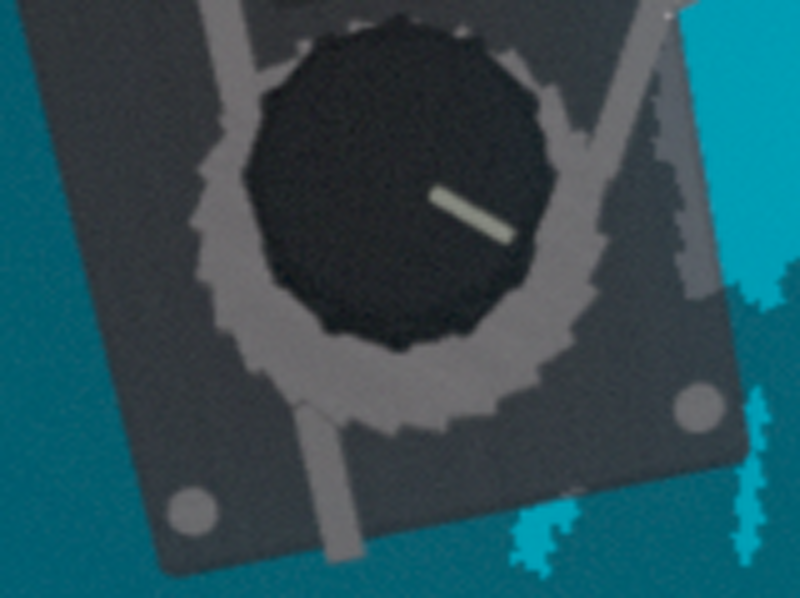

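The marker has turned about 39–41° (0.68–0.72 rad), measured near the image edge. The tooth at 0.774 is 44.3°, so I need a closer view with the knob mid-image.

```bash
python3 -m pendant '2.5 0 0.5 0 0 0; 2.5 0 1 0 0 0; 2 0 1.5 0 0 0; 0.5 0 1 0 0 0;0 0 0 0 0 0'; python3 -m pendant '0 0 0 0 0 0; 0 0 0 0 0 0; 0 0 0 0 0 0; 0 0 0 0 0 0;0 0 0 0 0 0'
python3 - <<'E'
from h import *
im,c=snap('wrist','w15.png'); s=get_state(); R=q2R(s['ee_rot']); print(s['position'].tolist(),s["ee_rot"].tolist(),np.degrees(np.arctan2(R[1,0],R[0,0])))
q=proj(c,[[.507,-.1298,.073]])[0];print(q); u,v=q.astype(int)
v0=max(v-75,0);cv2.imwrite('pics/w15z.png',cv2.resize(im[v0:v0+150,u-80:u+80],None,fx=5,fy=4,interpolation=cv2.INTER_CUBIC) if 0 else cv2.resize(im[v0:v0+150,u-80:u+80],None,fx=4,fy=4,interpolation=cv2.INTER_CUBIC)); print(u-80,v0)
E
```

```text
time: 24.2
position: [0.4868, -0.1794, 0.1481]
ee_rot: [-0.001, 0.823, 0.568, -0.001]
force: [-1.1, -0.4, -0.1]
opening: 0.0563
time: 24.7
position: [0.4874, -0.1812, 0.1498]
ee_rot: [0.0, 0.824, 0.566, 0.0]
force: [-0.6, 0.8, -0.4]
opening: 0.0567
[0.4873429878246821, -0.1810505602498104, 0.14970161227262221] [0.00014690039106176911, 0.824097764565971, 0.566447572096906, 3.038363336817126e-05] 69.00574755937035
[319.27849317 156.52576116]
239 81
```

View pics/w15z.png

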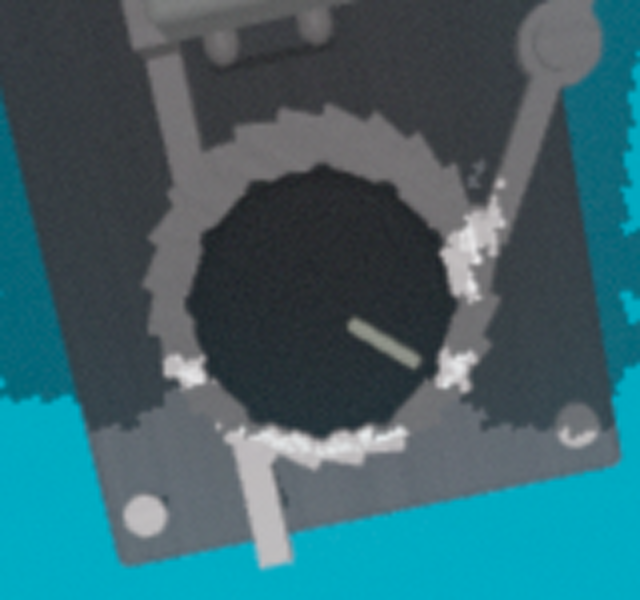

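View pics/w15.png

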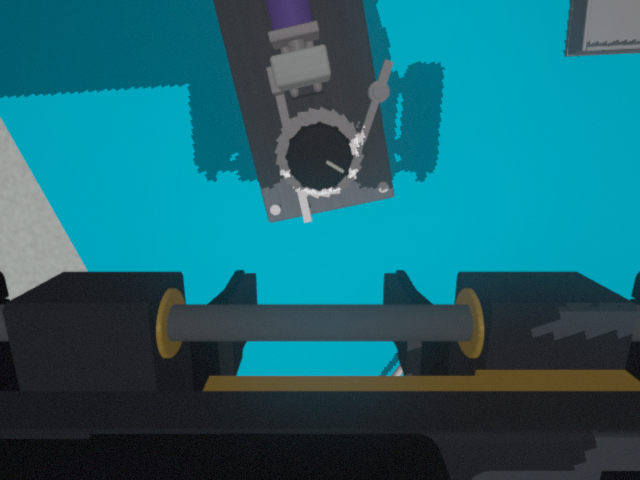

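Run:
```python
from h import *
m=cams.camera_model("wrist")
def camp(p,yaw):
    y=np.radians(yaw);T=np.eye(4);T[:3,:3]=np.array([[np.cos(y),np.sin(y),0],[np.sin(y),-np.cos(y),0],[0,0,-1]]);T[:3,3]=p
    W=np.linalg.inv(T@m["hand_eye"]);return m["K"],W[:3,:3],W[:3,3]
def ang(c,a,b,z):
    P=cast(c,[a,b],z)[:,:2]; d=P[1]-P[0]; return np.degrees(np.arctan2(d[1],d[0])),np.linalg.norm(d)
def blob(f,box,th):
    im=cv2.imread(f)[box[1]:box[3],box[0]:box[2]]; g=cv2.resize(cv2.cvtColor(im,cv2.COLOR_BGR2GRAY),None,fx=8,fy=8,interpolation=cv2.INTER_CUBIC)
    n,l,st,ce=cv2.connectedComponentsWithStats((g>th).astype(np.uint8)); i=max(range(1,n),key=lambda i:st[i,4])
    ys,xs=np.nonzero(l==i); p=np.c_[xs,ys]; mu=p.mean(0); v=np.linalg.svd(p-mu,full_matrices=False)[2][0]; t=(p-mu)@v
    f2=lambda q:(q+.5)/8-.5+np.array(box[:2]); a,b=f2(mu+v*t.min()),f2(mu+v*t.max())
    return (a,b) if a[0]<b[0] else (b,a)
c15=cam("wrist"); c9=camp([.5071,-.1293,.1137],113.52)
c14=camp([.46076502,-.24981117,.18927655],69.0)
for f,c,box,th in(("pics/w9.png",c9,(323,263,349,284),110),("pics/w15.png",c15,(322,158,348,176),75),("pics/w14.png",c14,(324,36,346,55),80)):
    a,b=blob(f,box,th); print(f,a,b,[ang(c,a,b,z) for z in(.073,.0725)],"mid",cast(c,[(a+b)/2],.073)[0].round(4))
print("plate screws",ang(c15,(239+145/4,81+515/4),(239+577/4,81+425/4),.0155), "bottom edge",ang(c15,(239+128/4,81+564/4),(239+618/4,81+460/4),.015))
```

```text
pics/w9.png [325.48792515 268.35321184] [345.24691019 280.1739679 ] [(np.float64(-8.753971457924475), np.float64(0.012959637028061579)), (np.float64(-8.753971457924505), np.float64(0.012991687085907101))] mid [ 0.5178 -0.1318  0.073 ]
pics/w15.png [325.58874705 160.93409849] [343.57370351 171.66872947] [(np.float64(-51.38611493008785), np.float64(0.012659330621555942)), (np.float64(-51.386114930088105), np.float64(0.012685906685022973))] mid [ 0.5135 -0.1384  0.073 ]
pics/w14.png [325.72790031  41.05230303] [341.96597716  51.37441792] [(np.float64(-51.10287537288448), np.float64(0.012326510269236368)), (np.float64(-51.102875372884434), np.float64(0.012348699838429969))] mid [ 0.5138 -0.138   0.073 ]
plate screws (np.float64(-9.11391620713453), np.float64(0.08436751571990933)) bottom edge (np.float64(-8.810100612481834), np.float64(0.09659422312332042))
```

Two views agree on a knob angle of 0.74 ± 0.02 rad. That could be the pawl at 0.774 with play, or an unlatched knob resting at the bite. I'll settle it by gripping again and winding about 0.12 rad further, which stays well short of the 1.036 tooth, and then re-reading the marker after release.

```bash
python3 -c "
from h import *
plan([.507,-.1296,.11],80,5)"
```

```text
from [ 0.4873 -0.1811  0.1497] yaw 69.01 turn tot deg [ 2.000e-02  1.000e-02 -1.099e+01]
[1.1, 0.0, 0.79, 0.0, 0.0, -0.44]
[1.1, 0.04, 0.79, 0.0, 0.0, -0.44]
[1.1, 0.08, 0.79, 0.0, 0.0, -0.44]
[1.09, 0.12, 0.79, 0.0, 0.0, -0.44]
[1.09, 0.17, 0.79, 0.0, 0.0, -0.44]
```

```bash
python3 -m pendant '1.1 0 0.8 0 0 -0.4; 1.1 0 0.8 0 0 -0.4; 1.1 0.1 0.8 0 0 -0.4; 1.1 0.1 0.8 0 0 -0.5; 1.1 0.2 0.8 0 0 -0.5'; python3 -m pendant '0 0 0 0 0 0; 0 0 0 0 0 0; 0 0 0 0 0 0; 0 0 0 0 0 0; 0 0 0 0 0 0'; python3 -c "
from h import *
plan([.507,-.1296,.05],80,5)"
```

```text
time: 25.25
position: [0.5074, -0.1279, 0.1086]
ee_rot: [-0.0, 0.764, 0.645, -0.0]
force: [-0.5, 0.9, -0.0]
opening: 0.0563
time: 25.75
position: [0.5072, -0.1298, 0.1098]
ee_rot: [0.0, 0.766, 0.643, 0.0]
force: [-0.3, 0.1, 0.8]
opening: 0.0562
from [ 0.5072 -0.1298  0.1098] yaw 79.97 turn tot deg [ 0.03  0.02 -0.03]
[0.0, -0.01, 1.2, 0.0, 0.0, 0.0]
[0.0, -0.01, 1.2, 0.0, 0.0, 0.0]
[0.0, -0.01, 1.2, 0.0, 0.0, 0.0]
[0.0, -0.01, 1.2, 0.0, 0.0, 0.0]
[0.0, -0.01, 1.2, 0.0, 0.0, 0.0]
```

```bash
python3 -m pendant '0 0 1.2 0 0 0; 0 0 1.2 0 0 0; 0 0 1.2 0 0 0; 0 0 1.2 0 0 0; 0 0 1.2 0 0 0'; python3 -m pendant '0 0 0 0 0 0; 0 0 0 0 0 0; 0 0 0 0 0 0; 0 0 0 0 0 0; 0 0 0 0 0 0' ; python3 t2.py;  python3 -m pendant '0 0 0 0 0 0; 0 0 0 0 0 0; 0 0 0 0 0 0; 0 0 0 0 0 0; 0 0 0 0 0 0' 0.2 45;python3 -m pendant '0 0 0 0 0 0; 0 0 0 0 0 0; 0 0 0 0 0 0; 0 0 0 0 0 0; 0 0 0 0 0 0'; python3 t2.py; python3 t2.py
```

```text
time: 26.25
position: [0.5069, -0.1291, 0.0481]
ee_rot: [-0.0, 0.766, 0.643, -0.0]
force: [0.6, 0.7, 0.1]
opening: 0.0569
time: 26.75
position: [0.5075, -0.1294, 0.05]
ee_rot: [0.0, 0.766, 0.643, 0.0]
force: [0.2, -0.3, 0.1]
opening: 0.0567
turned 0.5842 tz,eff7 [0.014 0.001] [0.027 0.   ] 26.95
time: 27.5
position: [0.507, -0.1292, 0.0495]
ee_rot: [-0.0, 0.766, 0.643, -0.0]
force: [-2.7, 0.7, 3.2]
opening: 0.0393
time: 28.0
position: [0.507, -0.1292, 0.0495]
ee_rot: [-0.0, 0.766, 0.643, -0.0]
force: [-4.7, 1.3, 3.9]
opening: 0.0388
turned 0.5843 tz,eff7 [-0.004 -0.004] [0.032 0.   ] 28.2
turned 0.5842 tz,eff7 [ 0.009 -0.004] [0.021 0.   ] 28.45
```

```bash
Z='0 0 0 0 0 0; 0 0 0 0 0 0; 0 0 0 0 0 0'; python3 -m pendant '0 0 0 0 0 0.2; 0 0 0 0 0 0; 0 0 0 0 0 0; 0 0 0 0 0 0; 0 0 0 0 0 0'>/dev/null; python3 t2.py;  python3 -m pendant '0 0 0 0 0 0.2; 0 0 0 0 0 0.2; 0 0 0 0 0 0; 0 0 0 0 0 0; 0 0 0 0 0 0'>/dev/null; python3 t2.py;python3 -m pendant '0 0 0 0 0 0.2; 0 0 0 0 0 0.2; 0 0 0 0 0 0; 0 0 0 0 0 0; 0 0 0 0 0 0'>/dev/null; python3 t2.py
```

```text
turned 0.6015 tz,eff7 [ 0.083 -0.083] [0.009 0.   ] 29.2
turned 0.6367 tz,eff7 [ 0.162 -0.155] [0.022 0.   ] 29.95
turned 0.6714 tz,eff7 [ 0.175 -0.17 ] [0.013 0.   ] 30.7
```

```bash
python3 -m pendant '0 0 0 0 0 0.2; 0 0 0 0 0 0.2; 0 0 0 0 0 0; 0 0 0 0 0 0; 0 0 0 0 0 0'>/dev/null; python3 t2.py;  python3 -m pendant '0 0 0 0 0 0.2; 0 0 0 0 0 0.2; 0 0 0 0 0 0; 0 0 0 0 0 0; 0 0 0 0 0 0'>/dev/null; python3 t2.py; snap=1; python3 -c "
from h import *
snap('wrist','w16.png')"
```

```text
turned 0.7062 tz,eff7 [ 0.172 -0.185] [0.032 0.   ] 31.45
turned 0.741 tz,eff7 [ 0.195 -0.202] [0.026 0.   ] 32.2
```

View pics/w16.png

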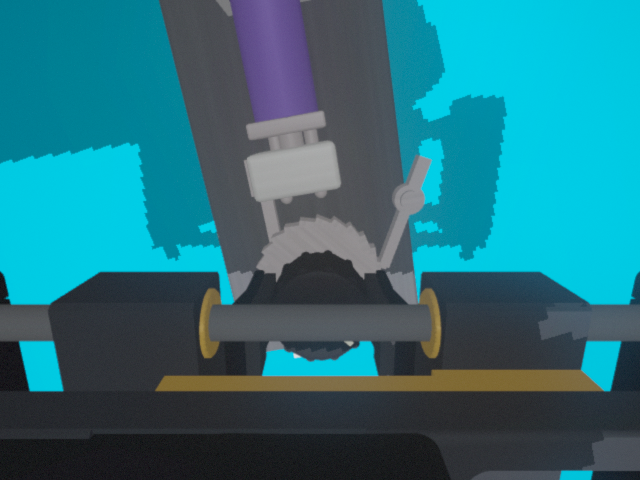

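```bash
python3 -m pendant '0 0 0 0 0 0.2; 0 0 0 0 0 0.2; 0 0 0 0 0 0; 0 0 0 0 0 0; 0 0 0 0 0 0'>/dev/null; python3 t2.py;  python3 -m pendant '0 0 0 0 0 -0.3; 0 0 0 0 0 -0.3; 0 0 0 0 0 -0.2; 0 0 0 0 0 0; 0 0 0 0 0 0'>/dev/null; python3 t2.py;python3 -m pendant '0 0 0 0 0 -0.2; 0 0 0 0 0 -0.2; 0 0 0 0 0 -0.2; 0 0 0 0 0 0; 0 0 0 0 0 0'>/dev/null; python3 t2.py
```

```text
turned 0.7759 tz,eff7 [ 0.235 -0.217] [0.02 0.  ] 33.0
turned 0.7061 tz,eff7 [ 0.222 -0.22 ] [0.008 0.01 ] 33.75
turned 0.6538 tz,eff7 [ 0.224 -0.194] [0.02 0.01] 34.5
```

```bash
python3 -m pendant '0 0 0 0 0 -0.2; 0 0 0 0 0 0; 0 0 0 0 0 0; 0 0 0 0 0 0; 0 0 0 0 0 0'>/dev/null; python3 t2.py;  python3 -m pendant '0 0 0 0 0 -0.2; 0 0 0 0 0 0; 0 0 0 0 0 0; 0 0 0 0 0 0; 0 0 0 0 0 0'>/dev/null; python3 t2.py;python3 -m pendant '0 0 0 0 0 -0.2; 0 0 0 0 0 0; 0 0 0 0 0 0; 0 0 0 0 0 0; 0 0 0 0 0 0'>/dev/null; python3 t2.py
```

```text
turned 0.6364 tz,eff7 [ 0.207 -0.192] [0.025 0.   ] 35.25
turned 0.619 tz,eff7 [ 0.189 -0.183] [0.006 0.   ] 36.0
turned 0.6016 tz,eff7 [ 0.123 -0.118] [0.024 0.   ] 36.75
```

```bash
python3 -m pendant '0 0 0 0 0 -0.2; 0 0 0 0 0 -0.2; 0 0 0 0 0 0; 0 0 0 0 0 0; 0 0 0 0 0 0'>/dev/null; python3 t2.py;  python3 -m pendant '0 0 0 0 0 -0.2; 0 0 0 0 0 0; 0 0 0 0 0 0; 0 0 0 0 0 0; 0 0 0 0 0 0'>/dev/null; python3 t2.py; python3 -m pendant '0 0 0 0 0 -0.2; 0 0 0 0 0 0; 0 0 0 0 0 0; 0 0 0 0 0 0; 0 0 0 0 0 0'>/dev/null; python3 t2.py
```

```text
turned 0.5672 tz,eff7 [-0.115  0.129] [0.018 0.   ] 37.5
turned 0.5502 tz,eff7 [-0.342  0.347] [0.049 0.   ] 38.25
turned 0.533 tz,eff7 [-0.46   0.465] [0.028 0.   ] 39.0
```

Turning back now meets a hard stop: −0.46 N m anticlockwise at the same angle where the knob rested. Clockwise it needs more than 0.15 N m to move. So the pawl is holding at the 0.774 tooth under load. I'll relax the tool and release.

```bash
python3 -m pendant '0 0 0 0 0 0.2; 0 0 0 0 0 0.2; 0 0 0 0 0 0.1; 0 0 0 0 0 0; 0 0 0 0 0 0'>/dev/null; python3 t2.py; python3 -m pendant '0 0 0 0 0 0; 0 0 0 0 0 0; 0 0 0 0 0 0; 0 0 0 0 0 0;0 0 0 0 0 0' 0.65; python3 -m pendant '0 0 -2 0 0 0; 0 0 -2 0 0 0; 0 0 -2 0 0 0; -1 0 -2 0 0 0;-2 0 -2 0 0 0'; python3 -m pendant '-2 0 0 0 0 0; 0 0 0 0 0 0; 0 0 0 0 0 0; 0 0 0 0 0 0;0 0 0 0 0 0';python3 -c "
from h import *
im,c=snap('wrist','w17.png');s=get_state();print(s['position'].tolist());snap('side','s17.png');im=cv2.imread('pics/s17.png');cv2.imwrite('pics/s17z.png',cv2.resize(im[200:320,300:450],None,fx=5,fy=5,interpolation=cv2.INTER_CUBIC))"
```

```text
turned 0.5758 tz,eff7 [-0.086  0.078] [0.04  0.005] 39.75
time: 40.3
position: [0.5073, -0.1293, 0.0495]
ee_rot: [0.0, 0.763, 0.646, 0.0]
force: [0.1, 1.4, 0.5]
opening: 0.0564
time: 40.8
position: [0.5026, -0.1576, 0.1505]
ee_rot: [0.0, 0.762, 0.647, 0.0]
force: [0.8, 0.2, -0.6]
opening: 0.0567
time: 41.3
position: [0.4991, -0.1775, 0.1493]
ee_rot: [-0.0, 0.763, 0.647, 0.0]
force: [-0.4, -0.8, -0.3]
opening: 0.0564
[0.4990289353014667, -0.17771447885149444, 0.14935313073141657]
```

View pics/s17z.png

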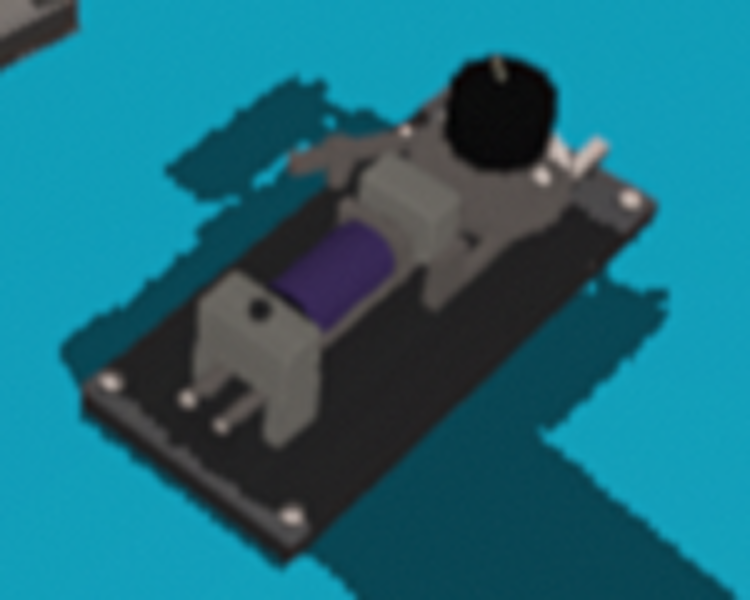

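View pics/w17.png

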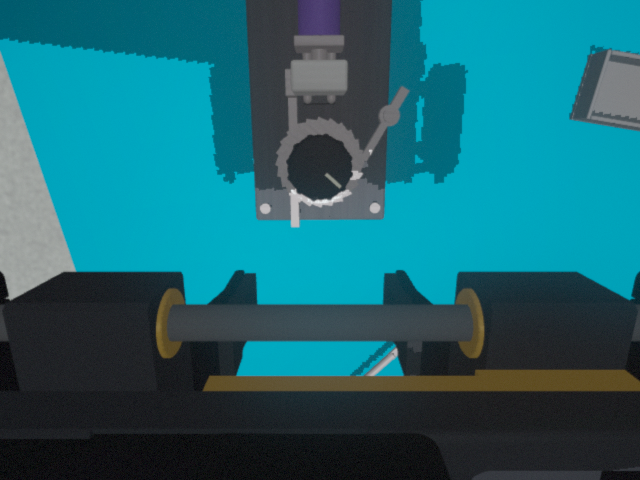

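Run:
```python
from h import *
c=cam("wrist"); box=(322,170,346,192); im=cv2.imread("pics/w17.png")[box[1]:box[3],box[0]:box[2]]
g=cv2.resize(cv2.cvtColor(im,cv2.COLOR_BGR2GRAY),None,fx=8,fy=8,interpolation=cv2.INTER_CUBIC)
n,l,st,ce=cv2.connectedComponentsWithStats((g>75).astype(np.uint8))
for i in range(1,n):
    if st[i,4]<500: continue
    ys,xs=np.nonzero(l==i); p=np.c_[xs,ys]; mu=p.mean(0); v=np.linalg.svd(p-mu,full_matrices=False)[2][0]; v*=np.sign(v[0]); t=(p-mu)@v
    q=np.array([mu+v*t.min(),mu+v*t.max()])/8+box[:2]; P=cast(c,q,.073); d=P[1]-P[0]; a=np.degrees(np.arctan2(d[1],d[0])); print(st[i],q,a,"knob rad",np.radians(-8.8-a))
```

```text
[  21   23  137  127 5597] [[325.52158597 173.68306485]
 [340.9849482  187.55965381]] -51.01602752639055 knob rad 0.7368086774480724
[146 149  46  27 614] [[340.27137631 191.94815557]
 [346.29518233 190.18797881]] 7.010073432458978 knob rad -0.2759378363784905
```

```bash
python3 -c "
from station import job,get_state
s=get_state();print(s['time'],s['force']);print(job.finish_job())"
```

```text
41.4 [-0.5483507   0.67293801 -0.14212693]
the job is handed in; nothing more can be done
None
```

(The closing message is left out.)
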